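# Dial open the solder lockbox

### The job

Open the lockbox by its combination, reading the crank grip on the dial like the hand of a clock whose twelve is the diamond mark at the top of the slope. Turn clockwise past 4 o'clock once and stop on 4 o'clock the second time you come to it; turn back counter-clockwise past 9 o'clock once and stop on 9 o'clock the second time; then turn clockwise again until you feel the dial stop dead as the bolt drops. Then slide the hatch on top fully open to the left (as seen from the dial side), let go, and leave the other things on the desk where they are.

Things in the scene. Friction and masses are not known exactly. Their poses are not given: they have to be found in the camera images.
- lockbox: grey steel box screwed to the desk, 192 x 240 x 122 mm. Origin on the desk, mid-width, 112 mm behind its front edge; x runs from the front (dial side) to the back, y left, z up. The front of its top is a slope rising to the back at 35 degrees: outward normal (-0.574, 0, 0.819), uphill (0.819, 0, 0.574) in its axes. Behind is a flat top with the hatch, barred until the bolt drops
- twelve_mark (a point): diamond mark on the slope uphill of the dial: 12 o'clock; 3 o'clock is to the right (the box's -y). The dial picks up two hidden wheels one after the other, so direction and passes matter; set the first two numbers to within 10 degrees. The place of the last stop varies, between 12 and 3 o'clock, within half a turn of 9 o'clock: a sprung bolt drops and blocks the dial both ways
- dial_centre (a point): centre of the dial's outer face, on its axis, which is square to the slope. The dial is an aluminium disc, 82 mm across, its face 12 mm above the slope, over a dark scale plate with twelve hour marks (longer at 12, 3, 6 and 9)
- crank_grip (a point): middle of the crank grip, a black round post, 16 mm across and 32 mm long, that stands square on the dial 30 mm from its axis and spins freely about itself. This point is 18 mm above the dial's face; the post ends 14 mm further out. Turning the dial takes up to about 10 N here; at the last stop it is blocked firmly, so there is no need to press harder than 25 N
- dial (a joint): angle of the dial, rad, growing clockwise seen from outside and counting on over whole turns; crank at 12 o'clock at 0, 3 o'clock at 1.571, 9 o'clock at -1.571 or 4.712. It starts between -1.8 and 1.5, so clockwise it meets 4 o'clock at 2.094 and again at 8.378, then counter-clockwise 9 o'clock at 4.712 and again at -1.571
- hatch_grip (a point): middle of the hatch's steel handle, an upright bar 48 mm long (along the lockbox's x), 12 mm wide (y), whose top is 15 mm above this point; the plate it stands on lies 15 mm below this point. The hatch is a dark plate of 71 x 112 x 6 mm
- hatch (a joint): slide of the hatch, m: 0 shut, 0.10 fully open; it moves along the lockbox's +y (to the left), with about 2 N of friction
- screwdriver: bystander: screwdriver with an orange handle, 230 mm long, lying; leave it
- pliers: bystander: red-handled long-nose pliers, 192 mm long, lying; leave them
- solder_reel: bystander: green-flanged reel, 60 mm across, 35 mm high, standing on the desk behind the lockbox to the left (another one is inside the lockbox); origin under it; leave it

How it is judged:
By the outcome, as a careful person would: the job done as asked, in the order asked, and still so for the second after the job is handed in, with the robot touching nothing.
It also fails if it takes over 72 s, if anything falls off the work surface, if the arm or the gripper's body presses on something with over 40 N, if the wrist force passes 120 N, or if a joint passes its speed limit or range.

### The arm

A 6-joint arm with a two-finger parallel gripper is mounted at the origin on a cart in front of the work surface, level with it; the furniture and walls round the work are solid. World frame = base frame: x ahead of the robot, y to its left, z up, the work surface at z = 0. Lengths are in m, angles in degrees, forces in N, time in s.
With the tool pointing down it reaches from about 0.3 to 0.75 m from the base axis. Payload 8.5 kg.
Tool frame: the origin (TCP) lies midway between the tips of the shut fingers; the grasp point (between the pads) lies 19 mm behind it; y points along the fingers, z is the direction in which the jaws open and shut, and the axes are right-handed (so a half turn about y gives the same grasp; the last joint's range is limited). The gripper opens to 85 mm and grips with 20 to 120 N. Pads are 22 mm wide; open, the fingers measure 114 mm over their backs; the gripper's body (76 mm by 85 mm) begins 54 mm behind the grasp point. The pads swing forward as they close: fully open they stand 13 mm farther back than shut.
Start: joints at [56.075, 21.807, 74.336, -0, 83.858, -12.336], TCP at [0.202, 0.511, 0.231] pointing down, gripper open.
Joint ranges: [-178.18, 178.18], [-50.72, 133.34], [12.68, 142.11], [-81.47, 261.47], [9.98, 163.14], [-165.26, 165.26]. Speed limits (degrees/s): [136.94, 136.94, 180, 180, 180, 180].

### API

Orientations are given as a 3x3 rotation matrix whose columns are the frame's x, y, z axes.
In Python, from rig import status, imaging, job gives the robot as it stands. The module is installed in compiled form; this text tells all that it offers.
- The arm moves only by the tool jog_arm, never from a script. Its argument "rows" is a list of rows, each an object of numbers: "hand": the opening, from 0 (shut) to 1 (fully open); "dx", "dy", "dz": the shift along the tool's x, y, z in cm; "ax", "ay", "az": the turn, a rotation vector about the tool's x, y, z in degrees. In form: [{"hand": .., "dx": .., "dy": .., "dz": .., "ax": .., "ay": .., "az": ..}, ...]. A call has exactly 5 rows; each row shifts and turns the commanded pose from where the row before left it, along the tool's axes as they then stand; what a row does not reach is not made up. A row lasts 1/12 s, in which the tool goes at most 41.7 mm and 7.16 degrees, less where a joint would pass 70% of its speed; a pose out of reach is approached as far as the arm can. A call is refused whole if a number of a shift passes 4.17 or a number of a turn 7.16, either way. A call with a gripper value outside its range is refused whole. The fingers move at their own pace and stop on an object; "newtons" is the grip in N (left out, the last holds). Time passes only in rows, so rows that do not move let the fingers close, or fill a call up. It gives the time, the measured TCP pose, the force and the opening at its end, in the units of the state.
- status.observe(): the state, without advancing time (a new reading comes with each control period).
- imaging.get_image(name): name is "side" or "top"; returns the picture (400x640x3 uint8, red, green, blue); there is no depth.
- imaging.camera_model(name): a dict with "K" (3x3 intrinsics, pixels), "position" and "rotation" of the camera in the world. Camera axes: x right, y down, z forward; pixel columns grow to the right and rows downward; lengths in m; the calibration is good to about 2 mm. A picture is of the moment at which its call begins. camera_model takes no time and is no camera call.
- job.close_job(): hands the job in, once; it reports no verdict.
The state is a dict: "time_s": time; "q": joint angles; "qvel": joint speeds; "joint_efforts": joint torques, N m; "position": TCP position; "tool_rot": TCP orientation; "ft_force": force on the tool from outside, world axes, zero at the start; "wrist_torque": the same for the moment, N m; "grip_width": finger opening in m.
Only numpy, scipy, OpenCV 4.12 (cv2) and the standard library are available. Lean on these libraries where they do the work, as an engineer would, in place of code of your own. Each camera call takes 0.05 s, during which the arm holds its last target.

## Working session

There is one attempt and no reset: what is moved stays moved. The work goes in short steps, Python scripts to look and compute and a tool call to move; the robot and the scene stay as the last step left them, time stands still between calls to the robot, and variables do not carry over. Pictures are saved under pics/ and viewed, and the job is handed in when it is done.

Besides the shell and the picture viewer there is one more tool, called after "Request:" by a JSON object that holds its "op" and its "data". jog_arm: Moves the arm, as the interface text tells. Its arguments: {"type":"object","properties":{"rows":{"type":"array"},"newtons":{"type":"number"}},"required":["rows"]}

```bash
mkdir -p pics
python3 - <<'E'
from rig import status, imaging
import cv2
print(status.observe())
for n in("side","top"):
    im=imaging.get_image(n); cv2.imwrite(f"pics/{n}0.png",im[:,:,::-1]); m=imaging.camera_model(n); print(n,m)
E
```

```text
{'time_s': 0.0, 'q': array([ 5.60753447e+01,  2.18418778e+01,  7.43839850e+01,  4.93233218e-04,
        8.38583414e+01, -1.23356115e+01]), 'qvel': array([-0.01715897,  0.00115899,  0.04228026, -0.02808805,  0.11406993,
       -0.03352494]), 'joint_efforts': array([ 3.42350404e-04, -4.48466778e+01, -2.31270915e+01, -2.67697305e-04,
        4.83257056e-03,  4.51734343e-05]), 'position': array([0.2022056 , 0.511173  , 0.23070799]), 'tool_rot': array([[ 9.29846388e-01, -8.27311295e-04,  3.67947021e-01],
       [-3.67947810e-01, -1.21468926e-03,  9.29845650e-01],
       [-3.22330513e-04, -9.99998920e-01, -1.43388180e-03]]), 'ft_force': array([ 0.72763038,  0.03619478, -0.07490614]), 'wrist_torque': array([-0.01584152,  0.00246394, -0.03802954]), 'grip_width': 0.08541409590849014}
side {'K': array([[493.39216249,   0.        , 318.24562386],
       [  0.        , 493.39216249, 206.86814522],
       [  0.        ,   0.        ,   1.        ]]), 'position': array([0.1570109 , 0.4355295 , 0.64671731]), 'rotation': array([[-0.92813516, -0.17620123,  0.32789976],
       [-0.37180982,  0.48132255, -0.7937796 ],
       [-0.01796061, -0.85865111, -0.51224573]])}
top {'K': array([[454.57973638,   0.        , 313.94769779],
       [  0.        , 454.57973638, 198.55069137],
       [  0.        ,   0.        ,   1.        ]]), 'position': array([ 0.35822268, -0.39566652,  1.20087058]), 'rotation': array([[ 0.01888332, -0.99084676,  0.13366418],
       [-0.99970207, -0.02077954, -0.01280556],
       [ 0.01546582, -0.13338254, -0.99094395]])}
```

View pics/side0.png

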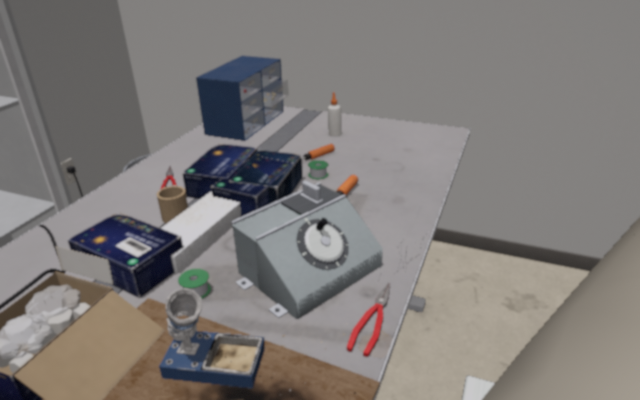

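View pics/top0.png

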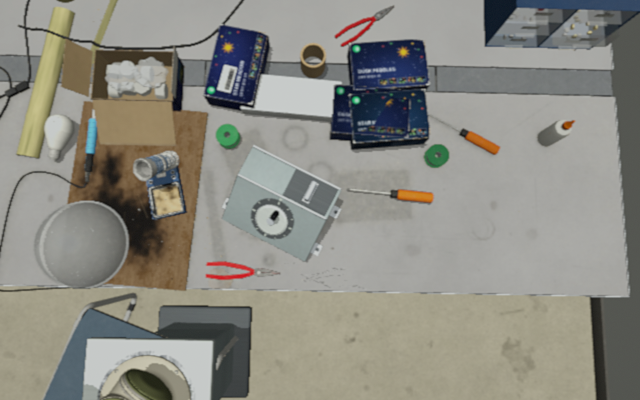

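Run:
```python
import cv2
a=cv2.imread("pics/top0.png");cv2.imwrite("pics/t0z.png",cv2.resize(a[130:280,200:360],None,fx=5,fy=5,interpolation=cv2.INTER_CUBIC)[:750][:600*1] if 0 else cv2.resize(a[140:265,210:350],None,fx=4.8,fy=4.8,interpolation=cv2.INTER_CUBIC))
a=cv2.imread("pics/side0.png");cv2.imwrite("pics/s0z.png",cv2.resize(a[170:315,225:390],None,fx=4,fy=4,interpolation=cv2.INTER_CUBIC))
```

```text
(no output)
```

View pics/t0z.png

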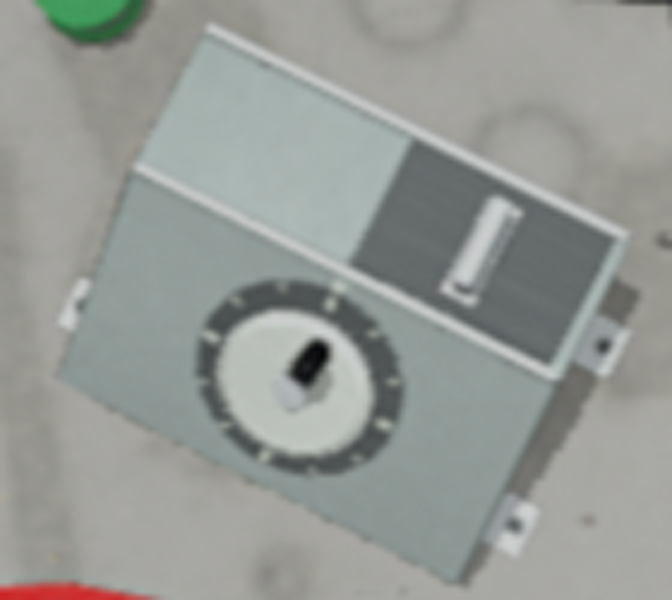

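View pics/s0z.png

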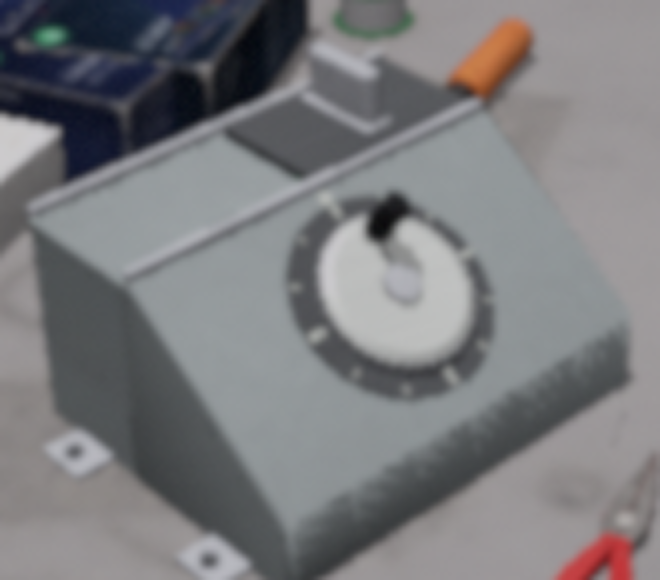

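```bash
cat > h.py <<'E'
import numpy as np
from rig import imaging
CM={n:imaging.camera_model(n) for n in("side","top")}
def ray(n,p):
    m=CM[n];d=np.linalg.inv(m["K"])@np.array([p[0],p[1],1.]);d=m["rotation"]@d
    return m["position"],d/np.linalg.norm(d)
def proj(n,X):
    m=CM[n];c=m["rotation"].T@(np.asarray(X)-m["position"]);u=m["K"]@c;return u[:2]/u[2]
def tri(ps,pt):
    o1,d1=ray("side",ps);o2,d2=ray("top",pt)
    A=np.stack([d1,-d2],1);t=np.linalg.lstsq(A,o2-o1,rcond=None)[0]
    a=o1+t[0]*d1;b=o2+t[1]*d2
    return (a+b)/2,np.linalg.norm(a-b)
def plane(n,p,z):
    o,d=ray(n,p);return o+d*(z-o[2])/d[2]
E
python3 - <<'E'
from h import *
T=lambda p:(210+(p[0]-2)/4.8,140+(p[1]-2)/4.8)
S=lambda p:(225+(p[0]-1.5)/4,170+(p[1]-1.5)/4)
P={'BL':((32,208),(210,28)),'FL':((127,278),(136,170)),'FR':((482,102),(555,378)),'m12':((331,205),(335,297)),'m3':((468,255),(384,425)),'m6':((452,376),(265,456)),'m9':((317,338),(210,338)),'hub':((403,280),(292,390)),
'lowL':((290,545),(60,375)),'lowR':((627,325),(462,583))}
for k,(s,t) in P.items():
    X,e=tri(S(s),T(t));print(k,X.round(4),round(e,4),S(s),T(t))
E
```

```text
BL [ 0.6291 -0.2608  0.1258] 0.0016 (232.625, 221.625) (253.33333333333334, 145.41666666666666)
FL [ 0.5569 -0.2259  0.1235] 0.0002 (256.375, 239.125) (237.91666666666666, 175.0)
FR [ 0.4556 -0.4374  0.1255] 0.0017 (345.125, 195.125) (325.20833333333337, 218.33333333333334)
m12 [ 0.4958 -0.3267  0.1172] 0.0004 (307.375, 220.875) (279.375, 201.45833333333334)
m3 [ 0.4332 -0.352   0.0859] 0.002 (341.625, 233.375) (289.58333333333337, 228.125)
m6 [ 0.4183 -0.2891  0.058 ] 0.0007 (337.625, 263.625) (264.7916666666667, 234.58333333333334)
m9 [ 0.477  -0.2614  0.0849] 0.0004 (303.875, 254.125) (253.33333333333334, 210.0)
hub [ 0.4499 -0.3053  0.0967] 0.0009 (325.375, 239.625) (270.4166666666667, 220.83333333333334)
lowL [ 0.4585 -0.1764  0.032 ] 0.0056 (297.125, 305.875) (222.08333333333334, 217.70833333333334)
lowR [ 0.3562 -0.3928  0.0337] 0.0028 (381.375, 250.875) (305.83333333333337, 261.0416666666667)
```

```bash
cat >> h.py <<'E'
yaw=np.radians(-25.8)
bx=np.array([np.cos(yaw),np.sin(yaw),0]);by=np.array([-np.sin(yaw),np.cos(yaw),0]);bz=np.array([0,0,1.])
nrm=-np.sin(np.radians(35))*bx+np.cos(np.radians(35))*bz
up=np.cos(np.radians(35))*bx+np.sin(np.radians(35))*bz
C=np.array([.4500,-.3046,.0945])
def grip(th,h=.018): return C+h*nrm+.030*(np.cos(th)*up-np.sin(th)*by)
E
python3 - <<'E'
from h import *
import cv2
cen={}
for n in("side","top"):
    a=cv2.imread(f"pics/{n}0.png").astype(int)
    p=proj(n,C);m=(a.max(2)<45)
    yy,xx=np.mgrid[:400,:640]
    m&=np.hypot(xx-p[0],yy-p[1])<32
    ys,xs=np.nonzero(m);w=60-a.max(2)[m];cen[n]=(np.average(xs,weights=w),np.average(ys,weights=w));print(n,p,cen[n],len(xs),xs.min(),xs.max(),ys.min(),ys.max())
X,e=tri(cen["side"],cen["top"]);d=X-C
print(X,e,'h',d@nrm,'up',d@up,'right',-d@by,'ang',np.degrees(np.arctan2(-d@by,d@up)),np.hypot(d@up,d@by))
for t in range(-30,61,15):
    print(t,*[ (proj(n,grip(np.radians(t),h))).round(1) for n in("side","top") for h in(0,.018,.032)])
# handle
E
python3 - <<'E'
import cv2
a=cv2.imread("pics/top0.png");cv2.imwrite("pics/t0h.png",cv2.resize(a[165:215,285:345],None,fx=10,fy=10,interpolation=cv2.INTER_CUBIC))
a=cv2.imread("pics/side0.png");cv2.imwrite("pics/s0h.png",cv2.resize(a[175:215,285:345],None,fx=10,fy=10,interpolation=cv2.INTER_CUBIC))
E
```

```text
side [324.97029971 240.71384872] (np.float64(320.98374512353706), np.float64(224.16189856957087)) 46 318 326 220 228
top [270.26624665 221.02039142] (np.float64(274.4466019417476), np.float64(214.91085613415711)) 32 271 277 212 219
[ 0.46247884 -0.3163871   0.12312605] 0.0002051316731730865 h 0.014062482515788602 up 0.029824690062148464 right 0.005180968408809436 ang 9.854741128051286 0.030271349011173895
-30 [311.8 233. ] [315.2 228.8] [317.9 225.4] [268.4 209.8] [265.8 213. ] [263.8 215.5]
-15 [313.7 230.3] [317.1 226.1] [319.8 222.7] [271.4 210.2] [268.9 213.4] [266.9 215.9]
0 [316.4 228.4] [319.8 224.2] [322.5 220.8] [274.4 211.3] [272.  214.5] [270.  217.1]
15 [319.6 227.3] [323.  223.1] [325.8 219.7] [277.2 213.1] [274.7 216.4] [272.8 218.9]
30 [323.1 227.1] [326.6 222.9] [329.4 219.5] [279.4 215.5] [277.  218.7] [275.1 221.3]
45 [326.7 227.9] [330.3 223.7] [333.1 220.3] [281.  218.2] [278.7 221.5] [276.8 224.1]
60 [330.2 229.5] [333.8 225.3] [336.7 222. ] [281.9 221.1] [279.5 224.4] [277.7 227.1]
```

View pics/t0h.png

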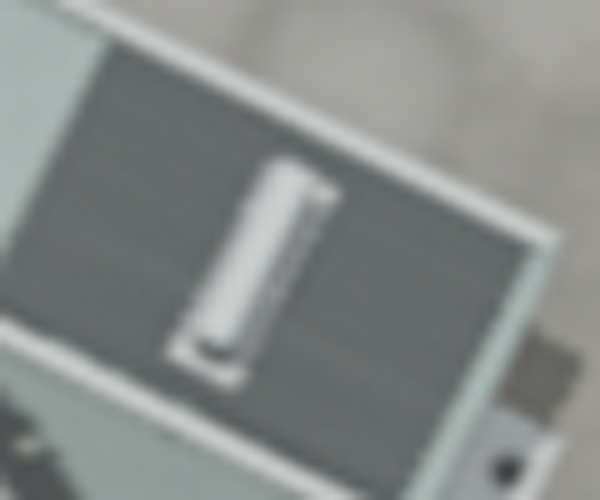

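View pics/s0h.png

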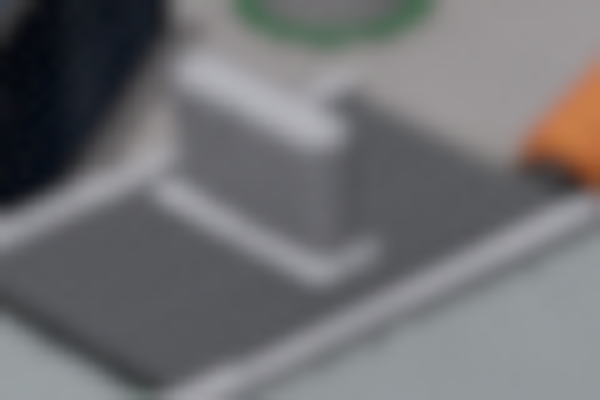

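Run:
```python
from h import *
for X in [(0,0,0),(0,0,.3),(.2022,.511,.23),(.2022,.511,.4)]: print(X,proj("top",X).round(),proj("side",X).round())
for nm,p in dict(bucket=(85,245),scope=(157,170),penstand=(165,198),lightbulb=(58,135),bluebox=(238,65),wbox=(290,95),foam=(135,75),flap=(135,122),reel=(228,135),reel2=(437,155),pl=(240,271),sd=(390,195)).items():
    print(nm,plane("top",p,0).round(3),plane("top",p,.15).round(3))
S=(311.4,184.9);Tt=(310.1,189.9)
X,e=tri(S,Tt);print('handle top',X,e)
print('top front/back',tri((319,188),(306.3,198.2)),tri((304,182),(313.6,181.2)))
O=np.array([.506,-.3317,0]);d=X-O;print('box frame',d@bx,d@by,d@bz); d=C-O;print(d@bx,d@by,d@bz)
```

```text
(0, 0, 0) [146. 401.] [570. 501.]
(0, 0, 0.3) [ 89. 451.] [646. 328.]
(0.2022, 0.511, 0.23) [-138.  328.] [ 135. 1339.]
(0.2022, 0.511, 0.4) [-237.  343.] [ -80. 1665.]
bucket [0.385 0.184 0.   ] [0.382 0.111 0.15 ]
scope [0.588 0.01  0.   ] [ 0.56  -0.041  0.15 ]
penstand [ 0.513 -0.016  0.   ] [ 0.494 -0.063  0.15 ]
lightbulb [0.678 0.281 0.   ] [0.638 0.197 0.15 ]
bluebox [ 0.889 -0.194  0.   ] [ 0.822 -0.219  0.15 ]
wbox [ 0.806 -0.34   0.   ] [ 0.75  -0.347  0.15 ]
foam [0.853 0.087 0.   ] [0.791 0.027 0.15 ]
flap [0.719 0.078 0.   ] [0.674 0.019 0.15 ]
reel [ 0.689 -0.175  0.   ] [ 0.648 -0.203  0.15 ]
reel2 [ 0.646 -0.743  0.   ] [ 0.61  -0.699  0.15 ]
pl [ 0.326 -0.222  0.   ] [ 0.33  -0.244  0.15 ]
sd [ 0.534 -0.614  0.   ] [ 0.512 -0.587  0.15 ]
handle top [ 0.51789278 -0.40019202  0.1578894 ] 0.002256023678644231
top front/back (array([ 0.49783561, -0.39189208,  0.15854762]), np.float64(0.0029792511115902757)) (array([ 0.53841527, -0.4080267 ,  0.15718825]), np.float64(0.0027789797787188797))
box frame 0.04051715401738964 -0.05648854036460039 0.15788939626329213
-0.06221261399151291 2.5697140149117248e-05 0.0945
```

Run:
```python
from h import *
import cv2
for X in [(0.1,.15,.5),(.1,.15,.65),(.15,.22,.6),(.385,.184,0),(.385,.15,.1),(.38,.11,.15),(.38,0.05,.3)]: print(X,proj("top",X).round(),proj("side",X).round())
a=cv2.imread("pics/top0.png");cv2.imwrite("pics/t0l.png",cv2.resize(a[140:400,0:260],None,fx=2.3,fy=2.3))
```

```text
(0.1, 0.15, 0.5) [-77. 434.] [600. 204.]
(0.1, 0.15, 0.65) [-190.  485.] [ 699. -105.]
(0.15, 0.22, 0.6) [-197.  421.] [542.  47.]
(0.385, 0.184, 0) [ 85. 245.] [232. 528.]
(0.385, 0.15, 0.1) [ 79. 244.] [237. 455.]
(0.38, 0.11, 0.15) [ 86. 246.] [253. 401.]
(0.38, 0.05, 0.3) [ 79. 244.] [267. 271.]
```

View pics/t0l.png

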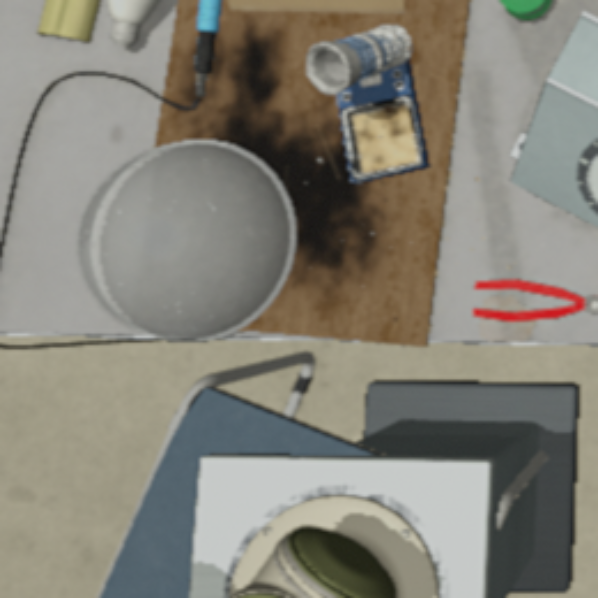

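```bash
cat >> h.py <<'E'
from rig import status
Rt=np.stack([up,-nrm,by],1)
Rv=np.stack([bx,-bz,by],1)
def rel(target,R=Rt,s=None):
    s=s or status.observe(); R0=np.array(s["tool_rot"]); 
    from scipy.spatial.transform import Rotation as Q
    print("t",round(s["time_s"],2),"pos",s["position"].round(4),"F",s["ft_force"].round(1),"gw",round(s["grip_width"],4),"q",s["q"].round(0))
    print(" shift in tool axes cm",(R0.T@(np.asarray(target)-s["position"])*100).round(2)," in target axes",(R.T@(np.asarray(target)-s["position"])*100).round(2)," turn deg",np.degrees(Q.from_matrix(R0.T@R).as_rotvec()).round(2))
def where(s=None):
    s=s or status.observe(); d=s["position"]-C
    print("t",round(s["time_s"],2),"h",(d@nrm*1000).round(1),"up",(d@up*1000).round(1),"right",(-d@by*1000).round(1),"ang",np.degrees(np.arctan2(-d@by,d@up)).round(1),"r",(np.hypot(d@up,d@by)*1000).round(1),"F up/left/n",(np.array([up,by,nrm])@s["ft_force"]).round(1),"gw",round(s["grip_width"],4))
E
python3 -c "
from h import *
t=grip(np.radians(9.5),.107);print(t);rel(t,Rv)"
```

```text
[ 0.41441152 -0.29289549  0.19912057]
t 0.1 pos [0.2022 0.5112 0.2308] F [ 0.2 -0.5 -0.4] gw 0.0856 q [ 56.  22.  74.   0.  84. -12.]
 shift in tool axes cm [ 49.32   3.24 -66.96]  in target axes [ 54.1    3.17 -63.16]  turn deg [ 0.07  4.21 -0.01]
```

Request:
{"op": "jog_arm", "data": {"rows": [{"hand": 1, "dy": -4, "ay": 2.1}, {"hand": 1, "dy": -4, "ay": 2.1}, {"hand": 1, "dz": -4}, {"hand": 1, "dz": -4}, {"hand": 1, "dz": -4}]}}

```text
invalid input at $.rows[0]: expected keys hand, dx, dy, dz, ax, ay, az
```

```bash
python3 -c "
from h import *
t=grip(np.radians(9.5),.107);print(t);rel(t,Rv)"
```

```text
[ 0.41441152 -0.29289549  0.19912057]
t 0.1 pos [0.2022 0.5112 0.2308] F [ 0.2 -0.5 -0.4] gw 0.0856 q [ 56.  22.  74.   0.  84. -12.]
 shift in tool axes cm [ 49.32   3.24 -66.96]  in target axes [ 54.1    3.17 -63.16]  turn deg [ 0.07  4.21 -0.01]
```

Request:
{"op": "jog_arm", "data": {"rows": [{"hand": 1, "dx": 0, "dy": -4, "dz": 0, "ax": 0, "ay": 2.1, "az": 0}, {"hand": 1, "dx": 0, "dy": -4, "dz": 0, "ax": 0, "ay": 2.1, "az": 0}, {"hand": 1, "dx": 2.6, "dy": 0, "dz": -3, "ax": 0, "ay": 0, "az": 0}, {"hand": 1, "dx": 2.6, "dy": 0, "dz": -3, "ax": 0, "ay": 0, "az": 0}, {"hand": 1, "dx": 2.6, "dy": 0, "dz": -3, "ax": 0, "ay": 0, "az": 0}]}}

```text
time_s: 0.52
position: [0.2333, 0.3952, 0.3113]
tool_rot: [[0.901, 0.0, 0.434], [-0.434, 0.0, 0.901], [0.0, -1.0, 0.0]]
ft_force: [0.6, -0.1, 0.3]
grip_width: 0.0857
```

Request:
{"op": "jog_arm", "data": {"rows": [{"hand": 1, "dx": 2.6, "dy": 0, "dz": -3, "ax": 0, "ay": 0, "az": 0}, {"hand": 1, "dx": 2.6, "dy": 0, "dz": -3, "ax": 0, "ay": 0, "az": 0}, {"hand": 1, "dx": 2.6, "dy": 0, "dz": -3, "ax": 0, "ay": 0, "az": 0}, {"hand": 1, "dx": 2.6, "dy": 0, "dz": -3, "ax": 0, "ay": 0, "az": 0}, {"hand": 1, "dx": 2.6, "dy": 0, "dz": -3, "ax": 0, "ay": 0, "az": 0}]}}

```text
time_s: 0.93
position: [0.2849, 0.2031, 0.3112]
tool_rot: [[0.901, -0.0, 0.434], [-0.434, -0.0, 0.901], [-0.0, -1.0, -0.0]]
ft_force: [1.7, 0.7, 0.1]
grip_width: 0.0852
```

```bash
python3 -c "
from h import *
t=grip(np.radians(9.5),.107);print(t);rel(t,Rv)"
```

```text
[ 0.41441152 -0.29289549  0.19912057]
t 0.93 pos [0.2849 0.2031 0.3112] F [1.7 0.7 0.1] gw 0.0852 q [ 16.  -2.  92.  -0.  91. -48.]
 shift in tool axes cm [ 33.22  11.21 -39.05]  in target axes [ 33.25  11.21 -39.02]  turn deg [ 0.01  0.05 -0.  ]
```

Request:
{"op": "jog_arm", "data": {"rows": [{"hand": 1, "dx": 2.6, "dy": 0, "dz": -3, "ax": 0, "ay": 0, "az": 0}, {"hand": 1, "dx": 2.6, "dy": 0, "dz": -3, "ax": 0, "ay": 0, "az": 0}, {"hand": 1, "dx": 2.6, "dy": 0, "dz": -3, "ax": 0, "ay": 0, "az": 0}, {"hand": 1, "dx": 2.6, "dy": 0, "dz": -3, "ax": 0, "ay": 0, "az": 0}, {"hand": 1, "dx": 2.6, "dy": 0, "dz": -3, "ax": 0, "ay": 0, "az": 0}]}}

```text
time_s: 1.35
position: [0.3367, 0.0113, 0.3114]
tool_rot: [[0.9, 0.0, 0.435], [-0.435, 0.0, 0.9], [0.0, -1.0, 0.0]]
ft_force: [0.2, -0.1, 0.5]
grip_width: 0.0854
```

Request:
{"op": "jog_arm", "data": {"rows": [{"hand": 1, "dx": 2.5, "dy": 0, "dz": -3, "ax": 0, "ay": 0, "az": 0}, {"hand": 1, "dx": 2.5, "dy": 0, "dz": -3, "ax": 0, "ay": 0, "az": 0}, {"hand": 1, "dx": 2.5, "dy": 0, "dz": -3, "ax": 0, "ay": 0, "az": 0}, {"hand": 1, "dx": 2.5, "dy": 0, "dz": -3, "ax": 0, "ay": 0, "az": 0}, {"hand": 1, "dx": 2.5, "dy": 0, "dz": -3, "ax": 0, "ay": 0, "az": 0}]}}

```text
time_s: 1.77
position: [0.3841, -0.1783, 0.3111]
tool_rot: [[0.9, -0.0, 0.436], [-0.436, 0.0, 0.9], [-0.0, -1.0, 0.0]]
ft_force: [1.1, 1.5, 1.1]
grip_width: 0.0854
```

Request:
{"op": "jog_arm", "data": {"rows": [{"hand": 1, "dx": 0, "dy": 0, "dz": -1.5, "ax": 0, "ay": 0, "az": -7}, {"hand": 1, "dx": 0, "dy": 0, "dz": -1.5, "ax": 0, "ay": 0, "az": -7}, {"hand": 1, "dx": 0, "dy": 0, "dz": -1.5, "ax": 0, "ay": 0, "az": -7}, {"hand": 1, "dx": 0, "dy": 0, "dz": -1.5, "ax": 0, "ay": 0, "az": -7}, {"hand": 1, "dx": 0, "dy": 0, "dz": -1.5, "ax": 0, "ay": 0, "az": -7}]}}

```text
time_s: 2.18
position: [0.3512, -0.2443, 0.3118]
tool_rot: [[0.735, 0.52, 0.436], [-0.354, -0.254, 0.9], [0.579, -0.815, -0.003]]
ft_force: [0.3, -0.7, -0.2]
grip_width: 0.0855
```

```bash
python3 -c "
from h import *
t=grip(np.radians(9.5),.107);print(t);rel(t,Rt);where()"
```

```text
[ 0.41441152 -0.29289549  0.19912057]
t 2.18 pos [ 0.3512 -0.2443  0.3118] F [ 0.3 -0.7 -0.2] gw 0.0855 q [ -64.   -9.  105.   25.   57. -137.]
 shift in tool axes cm [-0.16 13.71 -1.59]  in target axes [-0.07 13.71 -1.63]  turn deg [0.16 0.05 0.37]
t 2.18 h 244.1 up 30.3 right -11.3 ang -20.5 r 32.3 F up/left/n [ 0.3 -0.5 -0.5] gw 0.0855
```

Request:
{"op": "jog_arm", "data": {"rows": [{"hand": 1, "dx": 0, "dy": 2, "dz": -0.4, "ax": 0, "ay": 0, "az": 0.4}, {"hand": 1, "dx": 0, "dy": 2, "dz": -0.4, "ax": 0, "ay": 0, "az": 0}, {"hand": 1, "dx": 0, "dy": 2, "dz": -0.4, "ax": 0, "ay": 0, "az": 0}, {"hand": 1, "dx": 0, "dy": 2, "dz": -0.4, "ax": 0, "ay": 0, "az": 0}, {"hand": 1, "dx": 0, "dy": 2, "dz": 0, "ax": 0, "ay": 0, "az": 0}]}}

```text
time_s: 2.6
position: [0.396, -0.2836, 0.2282]
tool_rot: [[0.741, 0.511, 0.436], [-0.359, -0.248, 0.9], [0.568, -0.823, -0.0]]
ft_force: [0.2, -0.1, 0.9]
grip_width: 0.0858
```

```bash
python3 -c "
from h import *
import cv2
t=grip(np.radians(9.5),.007);rel(t,Rt);where()
A=imaging.get_image('side')[150:330,200:440,::-1];cv2.imwrite('pics/s1.png',cv2.resize(A,None,fx=3,fy=3))
A=imaging.get_image('top')[130:290,180:380,::-1];cv2.imwrite('pics/t1.png',cv2.resize(A,None,fx=3,fy=3))"
```

```text
t 2.6 pos [ 0.396  -0.2836  0.2282] F [ 0.2 -0.1  0.9] gw 0.0858 q [ -60.    4.  108.   28.   42. -141.]
 shift in tool axes cm [ 0.12 13.56 -0.02]  in target axes [ 0.02 13.56 -0.03]  turn deg [ 0.04 -0.03 -0.42]
t 2.6 h 142.6 up 29.4 right 4.6 ang 9.0 r 29.7 F up/left/n [0.7 0.  0.6] gw 0.0858
```

View pics/s1.png

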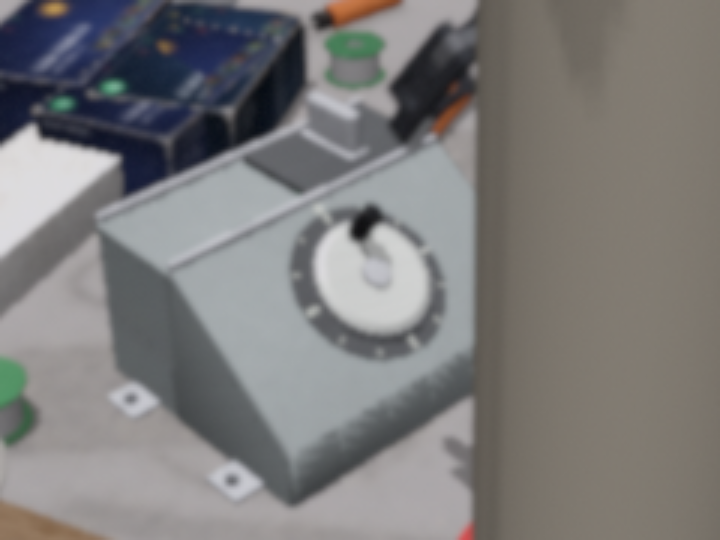

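View pics/t1.png

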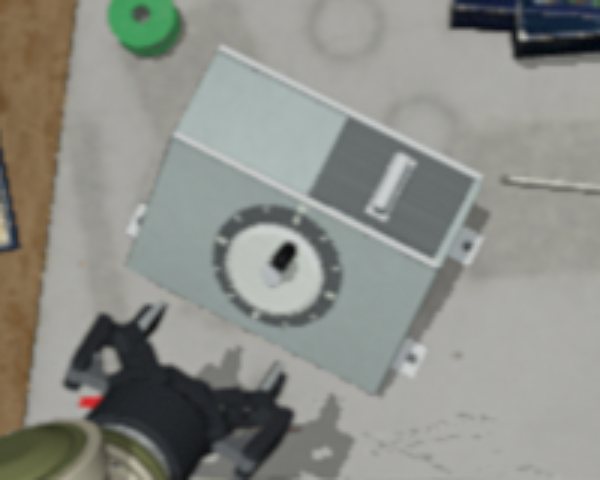

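Request:
{"op": "jog_arm", "data": {"rows": [{"hand": 1, "dx": 0, "dy": 2, "dz": 0, "ax": 0, "ay": 0, "az": -0.4}, {"hand": 1, "dx": 0, "dy": 2, "dz": 0, "ax": 0, "ay": 0, "az": 0}, {"hand": 1, "dx": 0, "dy": 2, "dz": 0, "ax": 0, "ay": 0, "az": 0}, {"hand": 1, "dx": 0, "dy": 2, "dz": 0, "ax": 0, "ay": 0, "az": 0}, {"hand": 1, "dx": 0, "dy": 1.5, "dz": 0, "ax": 0, "ay": 0, "az": 0}]}}

```text
time_s: 3.12
position: [0.4453, -0.3066, 0.151]
tool_rot: [[0.738, 0.517, 0.435], [-0.356, -0.249, 0.901], [0.574, -0.819, 0.0]]
ft_force: [0.5, 0.2, -0.4]
grip_width: 0.0852
```

```bash
python3 -c "
from h import *
import cv2
t=grip(np.radians(9.5),.007);rel(t,Rt);where()
A=imaging.get_image('side')[150:330,200:440,::-1];cv2.imwrite('pics/s2.png',cv2.resize(A,None,fx=3,fy=3))
A=imaging.get_image('top')[130:290,180:380,::-1];cv2.imwrite('pics/t2.png',cv2.resize(A,None,fx=3,fy=3))"
```

```text
t 3.12 pos [ 0.4453 -0.3066  0.151 ] F [ 0.5  0.2 -0.4] gw 0.0852 q [ -55.   16.  109.   36.   29. -147.]
 shift in tool axes cm [-0.01  4.12 -0.11]  in target axes [-0.01  4.12 -0.11]  turn deg [-0.03  0.03  0.01]
t 3.12 h 48.2 up 29.7 right 3.8 ang 7.4 r 29.9 F up/left/n [ 0.1  0.4 -0.5] gw 0.0852
```

View pics/s2.png

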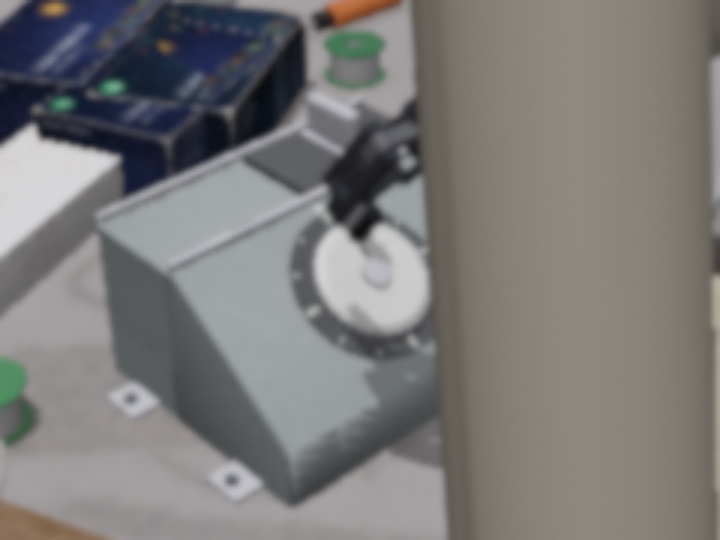

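View pics/t2.png

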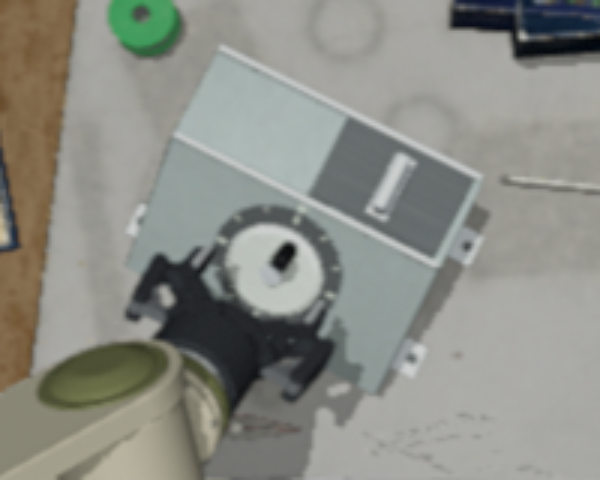

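Request:
{"op": "jog_arm", "data": {"rows": [{"hand": 1, "dx": -2, "dy": 0, "dz": 0, "ax": 0, "ay": 0, "az": 0}, {"hand": 1, "dx": -2, "dy": 0, "dz": 0, "ax": 0, "ay": 0, "az": 0}, {"hand": 1, "dx": -2, "dy": 0, "dz": 0, "ax": 0, "ay": 0, "az": 0}, {"hand": 1, "dx": 0, "dy": 0, "dz": 0, "ax": 0, "ay": 0, "az": 0}, {"hand": 1, "dx": 0, "dy": 0, "dz": 0, "ax": 0, "ay": 0, "az": 0}]}}

```text
time_s: 3.63
position: [0.4021, -0.2853, 0.1204]
tool_rot: [[0.739, 0.514, 0.435], [-0.355, -0.25, 0.901], [0.572, -0.82, -0.002]]
ft_force: [0.2, -0.1, -0.8]
grip_width: 0.0856
```

```bash
python3 -c "
from h import *
t=grip(np.radians(9.5),.007);rel(t,Rt);where()"
```

```text
t 3.63 pos [ 0.4021 -0.2853  0.1204] F [ 0.2 -0.1 -0.8] gw 0.0856 q [ -59.   16.  118.   49.   24. -165.]
 shift in tool axes cm [ 5.7   4.36 -0.15]  in target axes [ 5.7   4.38 -0.15]  turn deg [ 0.08  0.11 -0.12]
t 3.63 h 50.8 up -27.4 right 3.5 ang 172.8 r 27.6 F up/left/n [-0.2  0.  -0.8] gw 0.0856
```

Request:
{"op": "jog_arm", "data": {"rows": [{"hand": 1, "dx": 1.5, "dy": 0, "dz": 1.5, "ax": 0, "ay": 0, "az": 0}, {"hand": 1, "dx": 1.5, "dy": 0, "dz": 1.5, "ax": 0, "ay": 0, "az": 0}, {"hand": 1, "dx": 0, "dy": 0, "dz": 0, "ax": 0, "ay": 0, "az": 0}, {"hand": 1, "dx": 0, "dy": 0, "dz": 0, "ax": 0, "ay": 0, "az": 0}, {"hand": 1, "dx": 0, "dy": 0, "dz": 0, "ax": 0, "ay": 0, "az": 0}]}}

```text
time_s: 4.05
position: [0.4377, -0.269, 0.1369]
tool_rot: [[0.74, 0.514, 0.434], [-0.355, -0.25, 0.901], [0.572, -0.821, -0.002]]
ft_force: [-0.1, -0.1, -0.4]
grip_width: 0.0853
```

```bash
python3 -c "
from h import *
t=grip(np.radians(9.5),.007);rel(t,Rt);where()"
```

```text
t 4.05 pos [ 0.4377 -0.269   0.1369] F [-0.1 -0.1 -0.4] gw 0.0853 q [ -52.   15.  114.   39.   24. -149.]
 shift in tool axes cm [ 2.71  4.29 -3.16]  in target axes [ 2.7   4.3  -3.16]  turn deg [ 0.06  0.12 -0.14]
t 4.05 h 50.0 up 2.6 right -26.7 ang -84.5 r 26.8 F up/left/n [-0.2 -0.1 -0.3] gw 0.0853
```

Request:
{"op": "jog_arm", "data": {"rows": [{"hand": 1, "dx": 0, "dy": -0.4, "dz": 0, "ax": 0, "ay": 7.1, "az": 0}, {"hand": 1, "dx": 0, "dy": -0.4, "dz": 0, "ax": 0, "ay": 7.1, "az": 0}, {"hand": 1, "dx": 0, "dy": -0.4, "dz": 0, "ax": 0, "ay": 7.1, "az": 0}, {"hand": 1, "dx": 0, "dy": 0, "dz": 0, "ax": 0, "ay": 7.1, "az": 0}, {"hand": 1, "dx": 0, "dy": 0, "dz": 0, "ax": 0, "ay": 7.1, "az": 0}]}}

```text
time_s: 4.47
position: [0.4308, -0.2663, 0.1462]
tool_rot: [[0.344, 0.513, 0.786], [-0.817, -0.25, 0.52], [0.463, -0.821, 0.333]]
ft_force: [-0.5, -0.1, -0.3]
grip_width: 0.0854
```

```bash
sed -i 's/^Rt=.*/Rt=np.stack([-up,-nrm,-by],1)/' h.py; python3 -c "
from h import *
t=grip(np.radians(9.5),.047);rel(t,Rt);where()"
```

```text
t 4.47 pos [ 0.4308 -0.2663  0.1462] F [-0.5 -0.1 -0.3] gw 0.0854 q [ -53.   13.  114.   37.   26. -111.]
 shift in tool axes cm [ 4.07  1.48 -0.89]  in target axes [-2.78  1.49  3.11]  turn deg [  0.22 144.14   0.2 ]
t 4.47 h 61.9 up 1.8 right -26.1 ang -86.0 r 26.2 F up/left/n [-0.5 -0.3 -0. ] gw 0.0854
```

Request:
{"op": "jog_arm", "data": {"rows": [{"hand": 1, "dx": 0, "dy": 0, "dz": 0, "ax": 0, "ay": 7.1, "az": 0}, {"hand": 1, "dx": 0, "dy": 0, "dz": 0, "ax": 0, "ay": 7.1, "az": 0}, {"hand": 1, "dx": 0, "dy": 0, "dz": 0, "ax": 0, "ay": 7.1, "az": 0}, {"hand": 1, "dx": 0, "dy": 0, "dz": 0, "ax": 0, "ay": 7.1, "az": 0}, {"hand": 1, "dx": 0, "dy": 0, "dz": 0, "ax": 0, "ay": 7.1, "az": 0}]}}

```text
time_s: 4.88
position: [0.4308, -0.2663, 0.146]
tool_rot: [[-0.177, 0.513, 0.84], [-0.967, -0.25, -0.051], [0.183, -0.821, 0.54]]
ft_force: [0.4, 0.4, -0.5]
grip_width: 0.0854
```

Request:
{"op": "jog_arm", "data": {"rows": [{"hand": 1, "dx": 0, "dy": 0, "dz": 0, "ax": 0, "ay": 7.1, "az": 0}, {"hand": 1, "dx": 0, "dy": 0, "dz": 0, "ax": 0, "ay": 7.1, "az": 0}, {"hand": 1, "dx": 0, "dy": 0, "dz": 0, "ax": 0, "ay": 7.1, "az": 0}, {"hand": 1, "dx": 0, "dy": 0, "dz": 0, "ax": 0, "ay": 7.1, "az": 0}, {"hand": 1, "dx": 0, "dy": 0, "dz": 0, "ax": 0, "ay": 7.1, "az": 0}]}}

```text
time_s: 5.3
position: [0.4308, -0.2663, 0.146]
tool_rot: [[-0.632, 0.513, 0.581], [-0.758, -0.25, -0.603], [-0.164, -0.821, 0.546]]
ft_force: [-0.0, -0.2, -1.1]
grip_width: 0.0855
```

Request:
{"op": "jog_arm", "data": {"rows": [{"hand": 1, "dx": 0, "dy": 0, "dz": 0, "ax": 0, "ay": 7.1, "az": 0}, {"hand": 1, "dx": 0, "dy": 0, "dz": 0, "ax": 0, "ay": 7.1, "az": 0}, {"hand": 1, "dx": 0, "dy": 0, "dz": 0, "ax": 0, "ay": 7.1, "az": 0}, {"hand": 1, "dx": 0, "dy": 0, "dz": 0, "ax": 0, "ay": 7.1, "az": 0}, {"hand": 1, "dx": 0, "dy": 0, "dz": 0, "ax": 0, "ay": 7.1, "az": 0}]}}

```text
time_s: 5.72
position: [0.4308, -0.2663, 0.146]
tool_rot: [[-0.852, 0.513, 0.106], [-0.266, -0.249, -0.931], [-0.451, -0.821, 0.349]]
ft_force: [0.4, -0.8, -0.7]
grip_width: 0.0853
```

```bash
python3 -c "
from h import *
t=grip(np.radians(9.5),.047);rel(t,Rt);where()"
```

```text
t 5.72 pos [ 0.4308 -0.2663  0.146 ] F [ 0.4 -0.8 -0.7] gw 0.0853 q [-53.  13. 114.  37.  26.  -5.]
 shift in tool axes cm [-0.31  1.46  4.17]  in target axes [-2.79  1.47  3.11]  turn deg [-0.   37.64  0.24]
t 5.72 h 61.7 up 1.7 right -26.1 ang -86.2 r 26.2 F up/left/n [ 0.2 -0.5 -1. ] gw 0.0853
```

Request:
{"op": "jog_arm", "data": {"rows": [{"hand": 1, "dx": 0, "dy": 0, "dz": 0, "ax": 0, "ay": 7.1, "az": 0}, {"hand": 1, "dx": 0, "dy": 0, "dz": 0, "ax": 0, "ay": 7.1, "az": 0}, {"hand": 1, "dx": 0, "dy": 0, "dz": 0, "ax": 0, "ay": 7.1, "az": 0}, {"hand": 1, "dx": 0, "dy": 0, "dz": 0, "ax": 0, "ay": 7.1, "az": 0}, {"hand": 1, "dx": 0, "dy": 0, "dz": 0, "ax": 0, "ay": 7.1, "az": 0.2}]}}

```text
time_s: 6.13
position: [0.4309, -0.2663, 0.1461]
tool_rot: [[-0.753, 0.516, -0.408], [0.323, -0.251, -0.913], [-0.573, -0.819, 0.022]]
ft_force: [0.7, 0.3, -0.2]
grip_width: 0.0855
```

Request:
{"op": "jog_arm", "data": {"rows": [{"hand": 1, "dx": 0, "dy": 0, "dz": 0, "ax": 0, "ay": 2.1, "az": 0}, {"hand": 1, "dx": -1.4, "dy": 0, "dz": 1.5, "ax": 0, "ay": 0, "az": 0}, {"hand": 1, "dx": -1.4, "dy": 0, "dz": 1.6, "ax": 0, "ay": 0, "az": 0}, {"hand": 1, "dx": 0, "dy": 1.5, "dz": 0, "ax": 0, "ay": 0, "az": 0}, {"hand": 1, "dx": 0, "dy": 0, "dz": 0, "ax": 0, "ay": 0, "az": 0}]}}

```text
time_s: 6.55
position: [0.4462, -0.3088, 0.149]
tool_rot: [[-0.74, 0.515, -0.432], [0.352, -0.25, -0.902], [-0.573, -0.82, 0.004]]
ft_force: [-0.5, 1.0, -1.1]
grip_width: 0.0855
```

```bash
python3 -c "
from h import *
t=grip(np.radians(9.5),.007);rel(t,Rt);where()"
```

```text
t 6.55 pos [ 0.4462 -0.3088  0.149 ] F [-0.5  1.  -1.1] gw 0.0855 q [-55.  16. 109.  36.  28.  32.]
 shift in tool axes cm [ 0.03  3.85 -0.05]  in target axes [ 0.04  3.85 -0.05]  turn deg [-0.07  0.33  0.06]
t 6.55 h 45.5 up 30.0 right 5.4 ang 10.3 r 30.4 F up/left/n [-1.4  0.7 -0.4] gw 0.0855
```

Request:
{"op": "jog_arm", "data": {"rows": [{"hand": 1, "dx": 0, "dy": 1.0, "dz": 0, "ax": 0, "ay": 0.3, "az": 0}, {"hand": 1, "dx": 0, "dy": 1.0, "dz": 0, "ax": 0, "ay": 0, "az": 0}, {"hand": 1, "dx": 0, "dy": 1.0, "dz": 0, "ax": 0, "ay": 0, "az": 0}, {"hand": 1, "dx": 0, "dy": 0.8, "dz": 0, "ax": 0, "ay": 0, "az": 0}, {"hand": 1, "dx": 0, "dy": 0, "dz": 0, "ax": 0, "ay": 0, "az": 0}]}}

```text
time_s: 6.97
position: [0.4663, -0.3166, 0.1171]
tool_rot: [[-0.739, 0.515, -0.434], [0.356, -0.248, -0.901], [-0.572, -0.821, -0.0]]
ft_force: [-0.1, -0.8, -0.0]
grip_width: 0.0853
```

Request:
{"op": "jog_arm", "data": {"rows": [{"hand": 0.4, "dx": 0, "dy": 0, "dz": 0, "ax": 0, "ay": 0, "az": 0}, {"hand": 0.4, "dx": 0, "dy": 0, "dz": 0, "ax": 0, "ay": 0, "az": 0}, {"hand": 0.4, "dx": 0, "dy": 0, "dz": 0, "ax": 0, "ay": 0, "az": 0}, {"hand": 0.4, "dx": 0, "dy": 0, "dz": 0, "ax": 0, "ay": 0, "az": 0}, {"hand": 0.4, "dx": 0, "dy": 0, "dz": 0, "ax": 0, "ay": 0, "az": 0}], "newtons": 40}}

```text
time_s: 7.38
position: [0.4659, -0.3168, 0.1191]
tool_rot: [[-0.738, 0.516, -0.435], [0.355, -0.25, -0.9], [-0.574, -0.819, 0.001]]
ft_force: [-0.1, 0.6, -0.5]
grip_width: 0.0345
```

```bash
python3 -c "
from h import *
import cv2
t=grip(np.radians(9.5),.007);rel(t,Rt);where()
A=imaging.get_image('side')[150:330,200:440,::-1];cv2.imwrite('pics/s3.png',cv2.resize(A,None,fx=3,fy=3))
A=imaging.get_image('top')[160:270,210:350,::-1];cv2.imwrite('pics/t3.png',cv2.resize(A,None,fx=5,fy=5))"
```

```text
t 7.38 pos [ 0.4659 -0.3168  0.1191] F [-0.1  0.6 -0.5] gw 0.0345 q [-53.  21. 108.  40.  24.  29.]
 shift in tool axes cm [0.06 0.19 0.09]  in target axes [0.06 0.19 0.09]  turn deg [-0.05  0.06 -0.02]
t 7.38 h 8.9 up 30.2 right 4.1 ang 7.7 r 30.5 F up/left/n [-0.6  0.5 -0.2] gw 0.0345
```

View pics/s3.png

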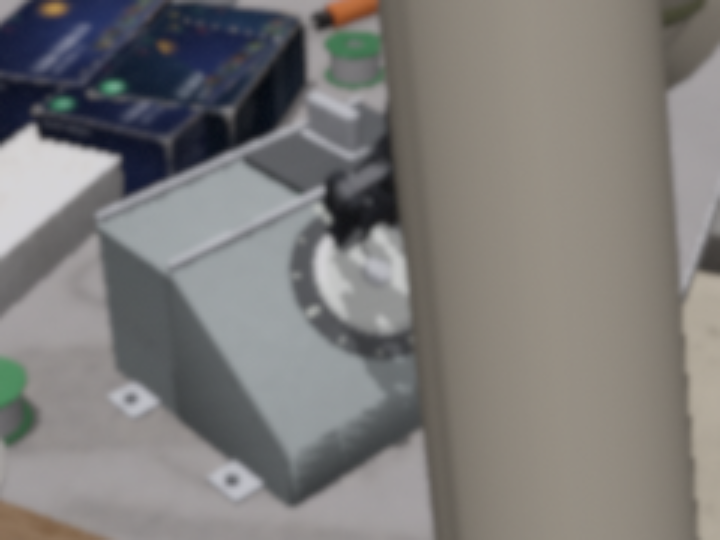

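View pics/t3.png

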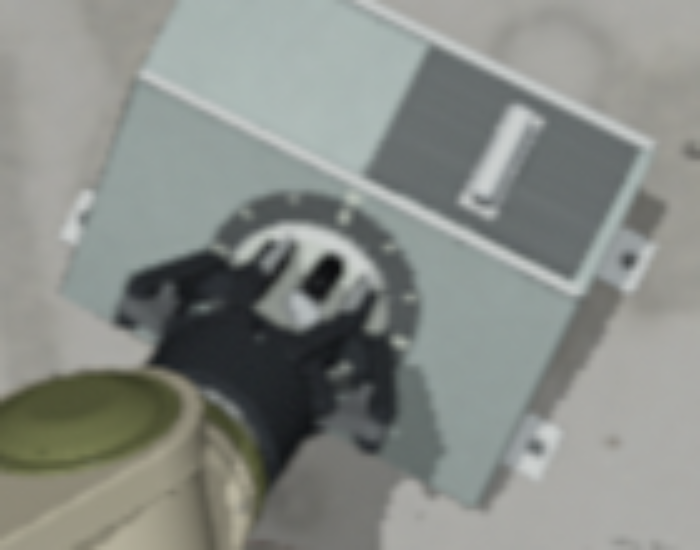

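Request:
{"op": "jog_arm", "data": {"rows": [{"hand": 0.1, "dx": 0, "dy": 0.2, "dz": 0, "ax": 0, "ay": 0, "az": 0}, {"hand": 0.1, "dx": 0, "dy": 0, "dz": 0, "ax": 0, "ay": 0, "az": 0}, {"hand": 0.1, "dx": 0, "dy": 0, "dz": 0, "ax": 0, "ay": 0, "az": 0}, {"hand": 0.1, "dx": 0, "dy": 0, "dz": 0, "ax": 0, "ay": 0, "az": 0}, {"hand": 0.1, "dx": 0, "dy": 0, "dz": 0, "ax": 0, "ay": 0, "az": 0}], "newtons": 40}}

```text
time_s: 7.9
position: [0.4671, -0.3175, 0.1172]
tool_rot: [[-0.738, 0.516, -0.435], [0.356, -0.25, -0.9], [-0.574, -0.819, 0.001]]
ft_force: [-0.2, -0.4, 0.9]
grip_width: 0.0145
```

```bash
python3 -c "
from h import *
where();print(status.observe()['q'].round(1))"
```

```text
t 7.9 h 6.6 up 30.2 right 4.2 ang 7.8 r 30.5 F up/left/n [ 0.5 -0.5  0.7] gw 0.0145
[-53.4  21.4 107.9  40.4  24.1  28.9]
```

Request:
{"op": "jog_arm", "data": {"rows": [{"hand": 0.1, "dx": 0.07, "dy": 0, "dz": 0.37, "ax": 0, "ay": 0, "az": 0}, {"hand": 0.1, "dx": 0.3, "dy": 0, "dz": 0.72, "ax": 0, "ay": 0, "az": 0}, {"hand": 0.1, "dx": 0.48, "dy": 0, "dz": 0.62, "ax": 0, "ay": 0, "az": 0}, {"hand": 0.1, "dx": 0.62, "dy": 0, "dz": 0.48, "ax": 0, "ay": 0, "az": 0}, {"hand": 0.1, "dx": 0, "dy": 0, "dz": 0, "ax": 0, "ay": 0, "az": 0}]}}

```text
time_s: 8.32
position: [0.4456, -0.332, 0.1081]
tool_rot: [[-0.738, 0.515, -0.436], [0.357, -0.25, -0.9], [-0.572, -0.82, 0.0]]
ft_force: [-1.3, 0.5, -0.4]
grip_width: 0.0145
```

```bash
python3 -c "
from h import *
where();print(status.observe()['q'].round(1))"
```

```text
t 8.32 h 6.5 up 14.4 right 26.6 ang 61.6 r 30.2 F up/left/n [-1.4 -0.1  0.5] gw 0.0145
[-57.1  21.9 109.6  45.6  24.6  20.6]
```

Request:
{"op": "jog_arm", "data": {"rows": [{"hand": 0.1, "dx": 0.72, "dy": 0, "dz": 0.3, "ax": 0, "ay": 0, "az": 0}, {"hand": 0.1, "dx": 0.78, "dy": 0, "dz": 0.1, "ax": 0, "ay": 0, "az": 0}, {"hand": 0.1, "dx": 0.78, "dy": 0, "dz": -0.1, "ax": 0, "ay": 0, "az": 0}, {"hand": 0.1, "dx": 0.72, "dy": 0, "dz": -0.3, "ax": 0, "ay": 0, "az": 0}, {"hand": 0.1, "dx": 0.62, "dy": 0, "dz": -0.48, "ax": 0, "ay": 0, "az": 0}]}}

```text
time_s: 8.73
position: [0.4221, -0.3151, 0.0882]
tool_rot: [[-0.737, 0.516, -0.435], [0.356, -0.251, -0.9], [-0.574, -0.819, 0.001]]
ft_force: [5.3, -0.3, 1.3]
grip_width: 0.0143
```

```bash
python3 -c "
from h import *
import cv2
where();print(status.observe()['q'].round(1))
A=imaging.get_image('side')[150:330,200:440,::-1];cv2.imwrite('pics/s4.png',cv2.resize(A,None,fx=3,fy=3))
A=imaging.get_image('top')[160:270,210:350,::-1];cv2.imwrite('pics/t4.png',cv2.resize(A,None,fx=5,fy=5))"
```

```text
t 8.73 h 6.6 up -20.5 right 21.6 ang 133.5 r 29.7 F up/left/n [ 4.7  2.  -1.7] gw 0.0143
[-58.8  22.2 115.3  57.7  21.6   6.2]
```

View pics/t4.png

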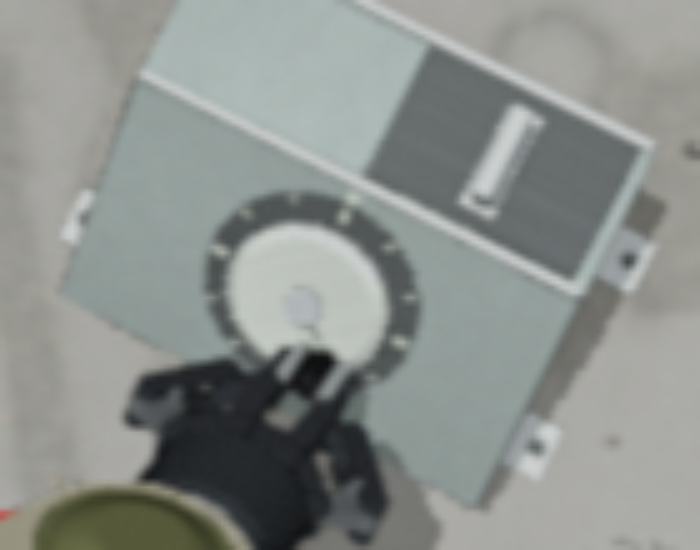

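View pics/s4.png

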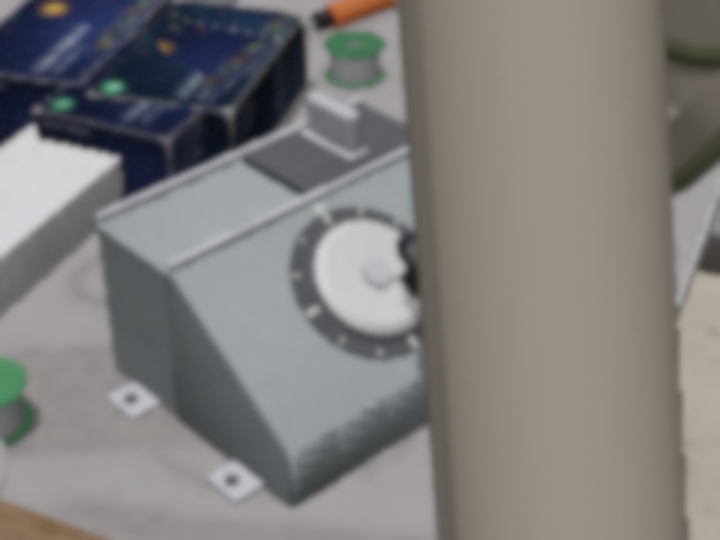

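Request:
{"op": "jog_arm", "data": {"rows": [{"hand": 0.1, "dx": 0.48, "dy": 0, "dz": -0.62, "ax": 0, "ay": 0, "az": 0}, {"hand": 0.1, "dx": 0.3, "dy": 0, "dz": -0.72, "ax": 0, "ay": 0, "az": 0}, {"hand": 0.1, "dx": 0.1, "dy": 0, "dz": -0.78, "ax": 0, "ay": 0, "az": 0}, {"hand": 0.1, "dx": -0.1, "dy": 0, "dz": -0.78, "ax": 0, "ay": 0, "az": 0}, {"hand": 0.1, "dx": -0.3, "dy": 0, "dz": -0.72, "ax": 0, "ay": 0, "az": 0}]}}

```text
time_s: 9.25
position: [0.4341, -0.2805, 0.0851]
tool_rot: [[-0.738, 0.515, -0.436], [0.356, -0.251, -0.9], [-0.573, -0.82, 0.002]]
ft_force: [-1.8, -2.6, -0.2]
grip_width: 0.0146
```

```bash
python3 -c "
from h import *
where();print(status.observe()['q'].round(1),status.observe()['qvel'].round(1))"
```

```text
t 9.25 h 6.6 up -25.7 right -14.7 ang -150.2 r 29.6 F up/left/n [-0.5 -3.1  0.1] gw 0.0146
[-54.1  21.8 117.3  60.1  18.1   7.3] [ 14.8  -2.   -4.4 -18.   -5.5  30.9]
```

Request:
{"op": "jog_arm", "data": {"rows": [{"hand": 0.1, "dx": -0.48, "dy": 0, "dz": -0.62, "ax": 0, "ay": 0, "az": 0}, {"hand": 0.1, "dx": -0.62, "dy": 0, "dz": -0.48, "ax": 0, "ay": 0, "az": 0}, {"hand": 0.1, "dx": -0.72, "dy": 0, "dz": -0.3, "ax": 0, "ay": 0, "az": 0}, {"hand": 0.1, "dx": -0.78, "dy": 0, "dz": -0.1, "ax": 0, "ay": 0, "az": 0}, {"hand": 0.1, "dx": -0.78, "dy": 0, "dz": 0.1, "ax": 0, "ay": 0, "az": 0}]}}

```text
time_s: 9.67
position: [0.4652, -0.2794, 0.1044]
tool_rot: [[-0.739, 0.515, -0.434], [0.356, -0.249, -0.901], [-0.572, -0.82, 0.001]]
ft_force: [-6.5, -2.0, -4.1]
grip_width: 0.0144
```

```bash
python3 -c "
from h import *
where();print(status.observe()['q'].round(1),status.observe()['qvel'].round(1))"
```

```text
t 9.67 h 6.6 up 7.8 right -29.3 ang -75.0 r 30.3 F up/left/n [-6.4 -4.7 -0.5] gw 0.0144
[-50.2  21.1 112.2  44.5  19.6  26.8] [  2.7  -0.6 -15.  -35.1   9.5  38.8]
```

Request:
{"op": "jog_arm", "data": {"rows": [{"hand": 0.1, "dx": -0.72, "dy": 0, "dz": 0.3, "ax": 0, "ay": 0, "az": 0}, {"hand": 0.1, "dx": -0.62, "dy": 0, "dz": 0.48, "ax": 0, "ay": 0, "az": 0}, {"hand": 0.1, "dx": -0.48, "dy": 0, "dz": 0.62, "ax": 0, "ay": 0, "az": 0}, {"hand": 0.1, "dx": -0.3, "dy": 0, "dz": 0.72, "ax": 0, "ay": 0, "az": 0}, {"hand": 0.1, "dx": -0.1, "dy": 0, "dz": 0.78, "ax": 0, "ay": 0, "az": 0}]}}

```text
time_s: 10.08
position: [0.4694, -0.3133, 0.1174]
tool_rot: [[-0.739, 0.516, -0.433], [0.355, -0.248, -0.901], [-0.573, -0.82, -0.0]]
ft_force: [1.5, 5.7, -2.5]
grip_width: 0.0144
```

```bash
python3 -c "
from h import *
where();print(status.observe()['q'].round(1),status.observe()['qvel'].round(1))"
```

```text
t 10.08 h 6.6 up 30.6 right -0.6 ang -1.2 r 30.6 F up/left/n [-2.3  5.8 -1.4] gw 0.0144
[-52.8  21.4 107.9  40.   24.1  29.7] [-11.7   1.5  -3.7   4.4   7.7 -12.8]
```

Request:
{"op": "jog_arm", "data": {"rows": [{"hand": 0.1, "dx": 0.1, "dy": 0, "dz": 0.78, "ax": 0, "ay": 0, "az": 0}, {"hand": 0.1, "dx": 0.3, "dy": 0, "dz": 0.72, "ax": 0, "ay": 0, "az": 0}, {"hand": 0.1, "dx": 0.48, "dy": 0, "dz": 0.62, "ax": 0, "ay": 0, "az": 0}, {"hand": 0.1, "dx": 0.62, "dy": 0, "dz": 0.48, "ax": 0, "ay": 0, "az": 0}, {"hand": 0.1, "dx": 0.72, "dy": 0, "dz": 0.3, "ax": 0, "ay": 0, "az": 0}]}}

```text
time_s: 10.5
position: [0.4405, -0.3322, 0.105]
tool_rot: [[-0.738, 0.517, -0.434], [0.355, -0.249, -0.901], [-0.574, -0.819, 0.0]]
ft_force: [7.9, 5.2, -0.9]
grip_width: 0.0144
```

Request:
{"op": "jog_arm", "data": {"rows": [{"hand": 0.1, "dx": 0.78, "dy": 0, "dz": 0.1, "ax": 0, "ay": 0, "az": 0}, {"hand": 0.1, "dx": 0.78, "dy": 0, "dz": -0.1, "ax": 0, "ay": 0, "az": 0}, {"hand": 0.1, "dx": 0.72, "dy": 0, "dz": -0.3, "ax": 0, "ay": 0, "az": 0}, {"hand": 0.1, "dx": 0, "dy": 0, "dz": 0, "ax": 0, "ay": 0, "az": 0}, {"hand": 0.1, "dx": 0, "dy": 0, "dz": 0, "ax": 0, "ay": 0, "az": 0}]}}

```text
time_s: 10.92
position: [0.4247, -0.3213, 0.0916]
tool_rot: [[-0.738, 0.516, -0.435], [0.356, -0.25, -0.901], [-0.573, -0.819, 0.001]]
ft_force: [1.8, 1.8, -0.7]
grip_width: 0.0143
```

```bash
python3 -c "
from h import *
import cv2
where();print(status.observe()['q'].round(1))
A=imaging.get_image('top')[160:270,210:350,::-1];cv2.imwrite('pics/t5.png',cv2.resize(A,None,fx=5,fy=5))"
```

```text
t 10.92 h 6.6 up -14.4 right 26.1 ang 118.8 r 29.8 F up/left/n [ 0.3  2.4 -1.1] gw 0.0143
[-59.   22.2 114.1  55.1  22.5   8.8]
```

View pics/t5.png

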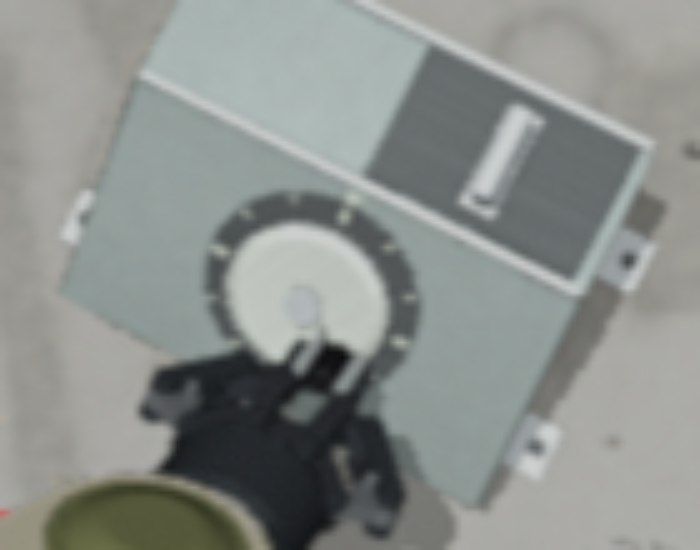

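```bash
python3 -c "
from h import *
for a in (110,115,120,125,130):
  print(a,[((proj('top',grip(np.radians(a),h))-[210,160])*5+2).round(0) for h in (.0,.01,.018,.032)])"
python3 - <<'E'
import cv2
a=cv2.imread('pics/t5.png')[300:450,230:430];cv2.imwrite('pics/t5z.png',cv2.resize(a,None,fx=3.5,fy=3.5))
E
```

```text
110 [array([347., 349.]), array([341., 359.]), array([336., 367.]), array([326., 380.])]
115 [array([344., 352.]), array([337., 362.]), array([332., 369.]), array([323., 383.])]
120 [array([340., 355.]), array([334., 364.]), array([328., 372.]), array([319., 386.])]
125 [array([336., 357.]), array([330., 367.]), array([324., 374.]), array([315., 388.])]
130 [array([332., 359.]), array([325., 368.]), array([320., 376.]), array([310., 390.])]
```

View pics/t5z.png

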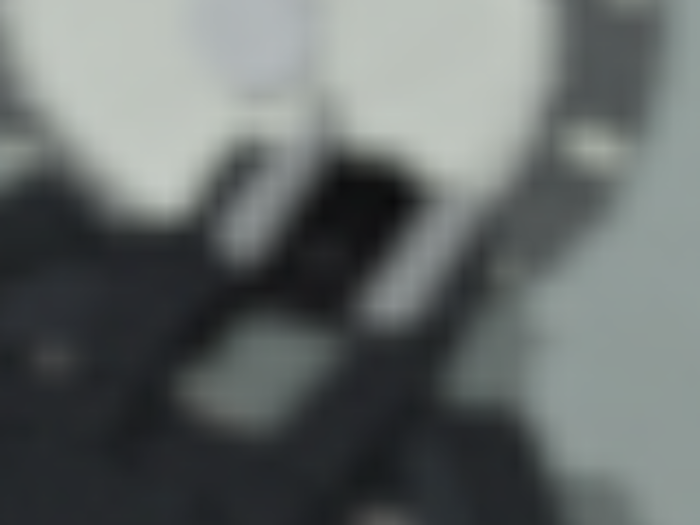

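Request:
{"op": "jog_arm", "data": {"rows": [{"hand": 0.1, "dx": -0.72, "dy": 0, "dz": 0.3, "ax": 0, "ay": 0, "az": 0}, {"hand": 0.1, "dx": -0.78, "dy": 0, "dz": 0.1, "ax": 0, "ay": 0, "az": 0}, {"hand": 0.1, "dx": -0.78, "dy": 0, "dz": -0.1, "ax": 0, "ay": 0, "az": 0}, {"hand": 0.1, "dx": -0.72, "dy": 0, "dz": -0.3, "ax": 0, "ay": 0, "az": 0}, {"hand": 0.1, "dx": -0.62, "dy": 0, "dz": -0.48, "ax": 0, "ay": 0, "az": 0}]}}

```text
time_s: 11.38
position: [0.4533, -0.3299, 0.1123]
tool_rot: [[-0.738, 0.515, -0.435], [0.356, -0.25, -0.9], [-0.573, -0.82, 0.001]]
ft_force: [-2.7, 2.7, -3.3]
grip_width: 0.0141
```

Request:
{"op": "jog_arm", "data": {"rows": [{"hand": 0.1, "dx": -0.48, "dy": 0, "dz": -0.62, "ax": 0, "ay": 0, "az": 0}, {"hand": 0.1, "dx": -0.3, "dy": 0, "dz": -0.72, "ax": 0, "ay": 0, "az": 0}, {"hand": 0.1, "dx": -0.1, "dy": 0, "dz": -0.78, "ax": 0, "ay": 0, "az": 0}, {"hand": 0.1, "dx": 0.1, "dy": 0, "dz": -0.78, "ax": 0, "ay": 0, "az": 0}, {"hand": 0.1, "dx": 0.3, "dy": 0, "dz": -0.72, "ax": 0, "ay": 0, "az": 0}]}}

```text
time_s: 11.8
position: [0.4728, -0.2991, 0.1152]
tool_rot: [[-0.738, 0.516, -0.435], [0.355, -0.252, -0.9], [-0.574, -0.819, 0.002]]
ft_force: [-3.9, -2.5, -2.9]
grip_width: 0.0144
```

```bash
python3 -c "
from h import *
where();print(status.observe()['q'].round(1),status.observe()['qvel'].round(1))"
```

```text
t 11.8 h 6.6 up 26.7 right -14.9 ang -29.1 r 30.6 F up/left/n [-3.6 -4.  -1. ] gw 0.0144
[-51.1  21.2 109.   40.   22.3  31. ] [  9.1  -0.9   8.9   4.4 -10.3   1.5]
```

Request:
{"op": "jog_arm", "data": {"rows": [{"hand": 0.1, "dx": 0.48, "dy": 0, "dz": -0.62, "ax": 0, "ay": 0, "az": 0}, {"hand": 0.1, "dx": 0.62, "dy": 0, "dz": -0.48, "ax": 0, "ay": 0, "az": 0}, {"hand": 0.1, "dx": 0.72, "dy": 0, "dz": -0.3, "ax": 0, "ay": 0, "az": 0}, {"hand": 0.1, "dx": 0.78, "dy": 0, "dz": -0.1, "ax": 0, "ay": 0, "az": 0}, {"hand": 0.1, "dx": 0.78, "dy": 0, "dz": 0.1, "ax": 0, "ay": 0, "az": 0}]}}

```text
time_s: 12.22
position: [0.4538, -0.2741, 0.0957]
tool_rot: [[-0.737, 0.517, -0.435], [0.355, -0.251, -0.9], [-0.574, -0.819, 0.002]]
ft_force: [1.8, -5.0, -1.5]
grip_width: 0.0146
```

Request:
{"op": "jog_arm", "data": {"rows": [{"hand": 0.1, "dx": 0.72, "dy": 0, "dz": 0.3, "ax": 0, "ay": 0, "az": 0}, {"hand": 0.1, "dx": 0.62, "dy": 0, "dz": 0.48, "ax": 0, "ay": 0, "az": 0}, {"hand": 0.1, "dx": 0.48, "dy": 0, "dz": 0.62, "ax": 0, "ay": 0, "az": 0}, {"hand": 0.1, "dx": 0.3, "dy": 0, "dz": 0.72, "ax": 0, "ay": 0, "az": 0}, {"hand": 0.1, "dx": 0.1, "dy": 0, "dz": 0.78, "ax": 0, "ay": 0, "az": 0}]}}

```text
time_s: 12.63
position: [0.4247, -0.2924, 0.0829]
tool_rot: [[-0.738, 0.516, -0.435], [0.356, -0.25, -0.901], [-0.574, -0.819, 0.001]]
ft_force: [7.2, -1.3, 0.0]
grip_width: 0.0143
```

```bash
python3 -c "
from h import *
where();print(status.observe()['q'].round(1),status.observe()['qvel'].round(1))"
```

```text
t 12.63 h 6.6 up -29.7 right 0.0 ang 179.9 r 29.7 F up/left/n [ 5.8  2.  -4. ] gw 0.0143
[-56.5  22.1 117.5  62.1  19.4   3.3] [-14.1   1.5  -2.2   1.1   8.4 -12.4]
```

Request:
{"op": "jog_arm", "data": {"rows": [{"hand": 0.1, "dx": -0.1, "dy": 0, "dz": 0.78, "ax": 0, "ay": 0, "az": 0}, {"hand": 0.1, "dx": -0.3, "dy": 0, "dz": 0.72, "ax": 0, "ay": 0, "az": 0}, {"hand": 0.1, "dx": -0.48, "dy": 0, "dz": 0.62, "ax": 0, "ay": 0, "az": 0}, {"hand": 0.1, "dx": -0.62, "dy": 0, "dz": 0.48, "ax": 0, "ay": 0, "az": 0}, {"hand": 0.1, "dx": -0.72, "dy": 0, "dz": 0.3, "ax": 0, "ay": 0, "az": 0}]}}

```text
time_s: 13.05
position: [0.4278, -0.3257, 0.0949]
tool_rot: [[-0.739, 0.515, -0.434], [0.357, -0.247, -0.901], [-0.571, -0.821, -0.001]]
ft_force: [-0.9, 5.6, -3.1]
grip_width: 0.0145
```

Request:
{"op": "jog_arm", "data": {"rows": [{"hand": 0.1, "dx": -0.78, "dy": 0, "dz": 0.1, "ax": 0, "ay": 0, "az": 0}, {"hand": 0.1, "dx": -0.78, "dy": 0, "dz": -0.1, "ax": 0, "ay": 0, "az": 0}, {"hand": 0.1, "dx": -0.72, "dy": 0, "dz": -0.3, "ax": 0, "ay": 0, "az": 0}, {"hand": 0.1, "dx": -0.62, "dy": 0, "dz": -0.48, "ax": 0, "ay": 0, "az": 0}, {"hand": 0.1, "dx": -0.48, "dy": 0, "dz": -0.62, "ax": 0, "ay": 0, "az": 0}]}}

```text
time_s: 13.47
position: [0.459, -0.3264, 0.1149]
tool_rot: [[-0.738, 0.515, -0.436], [0.356, -0.251, -0.9], [-0.573, -0.82, 0.002]]
ft_force: [-3.1, -0.2, -3.1]
grip_width: 0.0144
```

```bash
python3 -c "
from h import *
where();print(status.observe()['q'].round(1),status.observe()['qvel'].round(1))"
```

```text
t 13.47 h 6.6 up 26.1 right 15.7 ang 31.0 r 30.5 F up/left/n [-4.  -1.5 -1. ] gw 0.0144
[-55.   21.6 108.1  41.8  24.6  26.2] [ 12.8  -1.4  -5.9 -18.4  -0.6  29.3]
```

Dial at 30°; 8 more steps to −90°.

Request:
{"op": "jog_arm", "data": {"rows": [{"hand": 0.1, "dx": -0.3, "dy": 0, "dz": -0.72, "ax": 0, "ay": 0, "az": 0}, {"hand": 0.1, "dx": -0.1, "dy": 0, "dz": -0.78, "ax": 0, "ay": 0, "az": 0}, {"hand": 0.1, "dx": 0.1, "dy": 0, "dz": -0.78, "ax": 0, "ay": 0, "az": 0}, {"hand": 0.1, "dx": 0.3, "dy": 0, "dz": -0.72, "ax": 0, "ay": 0, "az": 0}, {"hand": 0.1, "dx": 0.48, "dy": 0, "dz": -0.62, "ax": 0, "ay": 0, "az": 0}]}}

```text
time_s: 13.88
position: [0.472, -0.2923, 0.1128]
tool_rot: [[-0.737, 0.517, -0.436], [0.355, -0.253, -0.9], [-0.575, -0.818, 0.003]]
ft_force: [0.3, -5.8, -2.1]
grip_width: 0.0141
```

Request:
{"op": "jog_arm", "data": {"rows": [{"hand": 0.1, "dx": 0.62, "dy": 0, "dz": -0.48, "ax": 0, "ay": 0, "az": 0}, {"hand": 0.1, "dx": 0.72, "dy": 0, "dz": -0.3, "ax": 0, "ay": 0, "az": 0}, {"hand": 0.1, "dx": 0.78, "dy": 0, "dz": -0.1, "ax": 0, "ay": 0, "az": 0}, {"hand": 0.1, "dx": 0, "dy": 0, "dz": 0, "ax": 0, "ay": 0, "az": 0}, {"hand": 0.1, "dx": 0, "dy": 0, "dz": 0, "ax": 0, "ay": 0, "az": 0}]}}

```text
time_s: 14.3
position: [0.4594, -0.2757, 0.0997]
tool_rot: [[-0.739, 0.515, -0.435], [0.356, -0.249, -0.9], [-0.572, -0.82, 0.001]]
ft_force: [-2.7, -1.5, -1.8]
grip_width: 0.0142
```

```bash
python3 -c "
from h import *
import cv2
where();print(status.observe()['q'].round(1))
A=imaging.get_image('top')[160:270,210:350,::-1];cv2.imwrite('pics/t6.png',cv2.resize(A,None,fx=5,fy=5))
for a in (-80,-85,-90,-95,-100):
  print(a,[((proj('top',grip(np.radians(a),h))-[210,160])*5+2).round(0) for h in (.0,.01,.018,.032)])"
```

```text
t 14.3 h 6.6 up -0.4 right -30.1 ang -90.8 r 30.1 F up/left/n [-2.4 -2.5 -0.4] gw 0.0142
[-50.5  21.2 113.5  47.7  18.8  23.2]
-80 [array([253., 271.]), array([246., 280.]), array([240., 287.]), array([229., 300.])]
-85 [array([251., 275.]), array([243., 284.]), array([238., 291.]), array([227., 304.])]
-90 [array([249., 279.]), array([241., 288.]), array([236., 295.]), array([225., 308.])]
-95 [array([247., 284.]), array([240., 292.]), array([234., 300.]), array([223., 313.])]
-100 [array([246., 288.]), array([239., 297.]), array([233., 304.]), array([222., 317.])]
```

View pics/t6.png

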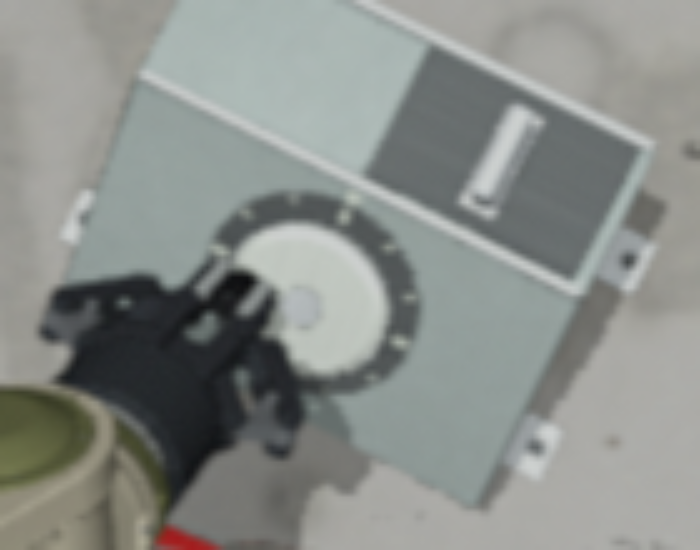

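```bash
python3 -c "
from h import *
import cv2
A=imaging.get_image('side')[195:285,285:375,::-1];cv2.imwrite('pics/s6.png',cv2.resize(A,None,fx=6,fy=6,interpolation=2))
for a in (-80,-90,-100):
  print(a,[((proj('side',grip(np.radians(a),h))-[285,195])*6+2.5).round(0) for h in (.0,.01,.018,.032)])"
```

```text
-80 [array([166., 300.]), array([177., 287.]), array([187., 275.]), array([203., 256.])]
-90 [array([174., 314.]), array([185., 300.]), array([195., 289.]), array([211., 270.])]
-100 [array([184., 326.]), array([196., 313.]), array([205., 302.]), array([222., 283.])]
```

View pics/s6.png

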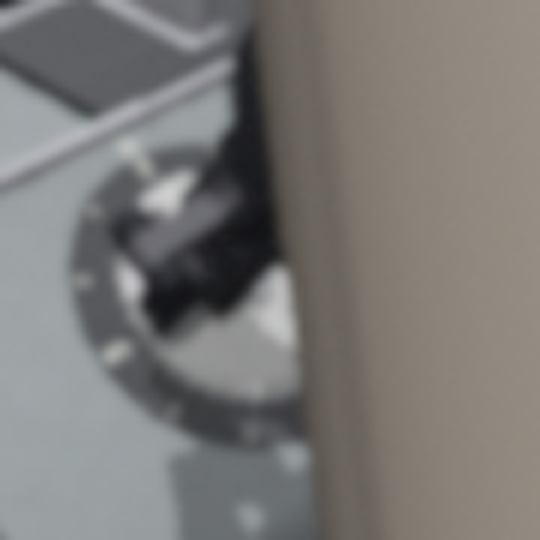

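Request:
{"op": "jog_arm", "data": {"rows": [{"hand": 0.1, "dx": -0.78, "dy": 0, "dz": 0.1, "ax": 0, "ay": 0, "az": 0}, {"hand": 0.1, "dx": -0.72, "dy": 0, "dz": 0.3, "ax": 0, "ay": 0, "az": 0}, {"hand": 0.1, "dx": -0.62, "dy": 0, "dz": 0.48, "ax": 0, "ay": 0, "az": 0}, {"hand": 0.1, "dx": -0.48, "dy": 0, "dz": 0.62, "ax": 0, "ay": 0, "az": 0}, {"hand": 0.1, "dx": -0.3, "dy": 0, "dz": 0.72, "ax": 0, "ay": 0, "az": 0}]}}

```text
time_s: 14.82
position: [0.4719, -0.3059, 0.1168]
tool_rot: [[-0.739, 0.516, -0.433], [0.355, -0.248, -0.901], [-0.573, -0.82, -0.0]]
ft_force: [-1.0, 1.7, -2.3]
grip_width: 0.0145
```

Request:
{"op": "jog_arm", "data": {"rows": [{"hand": 0.1, "dx": -0.05, "dy": 0, "dz": 0.26, "ax": 0, "ay": 0, "az": 0}, {"hand": 0.1, "dx": -0.03, "dy": 0, "dz": 0.26, "ax": 0, "ay": 0, "az": 0}, {"hand": 0.1, "dx": -0.02, "dy": 0, "dz": 0.26, "ax": 0, "ay": 0, "az": 0}, {"hand": 0.1, "dx": 0, "dy": 0, "dz": 0, "ax": 0, "ay": 0, "az": 0}, {"hand": 0.1, "dx": 0, "dy": 0, "dz": 0, "ax": 0, "ay": 0, "az": 0}]}}

```text
time_s: 15.23
position: [0.4688, -0.3144, 0.1174]
tool_rot: [[-0.738, 0.516, -0.436], [0.356, -0.252, -0.9], [-0.574, -0.819, 0.002]]
ft_force: [-1.8, -0.9, -2.4]
grip_width: 0.0141
```

```bash
python3 -c "
from h import *
where();print(status.observe()['q'].round(1))"
```

```text
t 15.23 h 6.6 up 30.5 right 0.6 ang 1.2 r 30.5 F up/left/n [-2.4 -1.6 -1.3] gw 0.0141
[-52.9  21.4 108.   40.   23.8  29.7]
```

Request:
{"op": "jog_arm", "data": {"rows": [{"hand": 0.1, "dx": 0.01, "dy": 0, "dz": 0.15, "ax": 0, "ay": 0, "az": 0}, {"hand": 0.1, "dx": 0.01, "dy": 0, "dz": 0.15, "ax": 0, "ay": 0, "az": 0}, {"hand": 0.1, "dx": 0, "dy": 0, "dz": 0, "ax": 0, "ay": 0, "az": 0}, {"hand": 0.1, "dx": 0, "dy": 0, "dz": 0, "ax": 0, "ay": 0, "az": 0}, {"hand": 0.1, "dx": 0, "dy": 0, "dz": 0, "ax": 0, "ay": 0, "az": 0}]}}

```text
time_s: 15.65
position: [0.4676, -0.3165, 0.1173]
tool_rot: [[-0.738, 0.516, -0.435], [0.356, -0.251, -0.9], [-0.574, -0.819, 0.001]]
ft_force: [1.4, 0.0, -0.4]
grip_width: 0.0143
```

Request:
{"op": "jog_arm", "data": {"rows": [{"hand": 0.1, "dx": 0.02, "dy": 0, "dz": 0.15, "ax": 0, "ay": 0, "az": 0}, {"hand": 0.1, "dx": 0.03, "dy": 0, "dz": 0.15, "ax": 0, "ay": 0, "az": 0}, {"hand": 0.1, "dx": 0, "dy": 0, "dz": 0, "ax": 0, "ay": 0, "az": 0}, {"hand": 0.1, "dx": 0, "dy": 0, "dz": 0, "ax": 0, "ay": 0, "az": 0}, {"hand": 0.1, "dx": 0, "dy": 0, "dz": 0, "ax": 0, "ay": 0, "az": 0}]}}

```text
time_s: 16.07
position: [0.4659, -0.3192, 0.117]
tool_rot: [[-0.738, 0.516, -0.435], [0.356, -0.251, -0.9], [-0.574, -0.819, 0.001]]
ft_force: [2.0, 0.3, -0.2]
grip_width: 0.0144
```

```bash
python3 -c "
from h import *
where()"
```

```text
t 16.07 h 6.6 up 29.8 right 6.2 ang 11.8 r 30.4 F up/left/n [ 1.2  1.2 -1.1] gw 0.0144
```

Request:
{"op": "jog_arm", "data": {"rows": [{"hand": 0.1, "dx": 0.04, "dy": 0, "dz": 0.15, "ax": 0, "ay": 0, "az": 0}, {"hand": 0.1, "dx": 0.04, "dy": 0, "dz": 0.15, "ax": 0, "ay": 0, "az": 0}, {"hand": 0.1, "dx": 0, "dy": 0, "dz": 0, "ax": 0, "ay": 0, "az": 0}, {"hand": 0.1, "dx": 0, "dy": 0, "dz": 0, "ax": 0, "ay": 0, "az": 0}, {"hand": 0.1, "dx": 0, "dy": 0, "dz": 0, "ax": 0, "ay": 0, "az": 0}]}}

```text
time_s: 16.48
position: [0.4639, -0.3216, 0.1165]
tool_rot: [[-0.738, 0.516, -0.435], [0.356, -0.251, -0.9], [-0.574, -0.819, 0.002]]
ft_force: [1.0, -0.2, -0.2]
grip_width: 0.0143
```

```bash
python3 -c "
from h import *
where()"
```

```text
t 16.48 h 6.6 up 29.0 right 9.3 ang 17.8 r 30.4 F up/left/n [ 0.7  0.3 -0.7] gw 0.0143
```

Request:
{"op": "jog_arm", "data": {"rows": [{"hand": 0.1, "dx": 0.05, "dy": 0, "dz": 0.15, "ax": 0, "ay": 0, "az": 0}, {"hand": 0.1, "dx": 0.06, "dy": 0, "dz": 0.14, "ax": 0, "ay": 0, "az": 0}, {"hand": 0.1, "dx": 0, "dy": 0, "dz": 0, "ax": 0, "ay": 0, "az": 0}, {"hand": 0.1, "dx": 0, "dy": 0, "dz": 0, "ax": 0, "ay": 0, "az": 0}, {"hand": 0.1, "dx": 0, "dy": 0, "dz": 0, "ax": 0, "ay": 0, "az": 0}]}}

```text
time_s: 16.9
position: [0.4618, -0.3238, 0.1159]
tool_rot: [[-0.738, 0.516, -0.435], [0.356, -0.251, -0.9], [-0.574, -0.819, 0.002]]
ft_force: [1.1, -1.3, 0.3]
grip_width: 0.0143
```

```bash
python3 -c "
from h import *
where()"
```

```text
t 16.9 h 6.6 up 27.8 right 12.2 ang 23.6 r 30.4 F up/left/n [ 1.5 -0.7 -0.7] gw 0.0143
```

Request:
{"op": "jog_arm", "data": {"rows": [{"hand": 0.1, "dx": 0.07, "dy": 0, "dz": 0.14, "ax": 0, "ay": 0, "az": 0}, {"hand": 0.1, "dx": 0.07, "dy": 0, "dz": 0.14, "ax": 0, "ay": 0, "az": 0}, {"hand": 0.1, "dx": 0, "dy": 0, "dz": 0, "ax": 0, "ay": 0, "az": 0}, {"hand": 0.1, "dx": 0, "dy": 0, "dz": 0, "ax": 0, "ay": 0, "az": 0}, {"hand": 0.1, "dx": 0, "dy": 0, "dz": 0, "ax": 0, "ay": 0, "az": 0}]}}

```text
time_s: 17.32
position: [0.4596, -0.3258, 0.1151]
tool_rot: [[-0.738, 0.516, -0.435], [0.356, -0.251, -0.9], [-0.574, -0.819, 0.001]]
ft_force: [2.1, -1.2, -0.3]
grip_width: 0.0142
```

```bash
python3 -c "
from h import *
where()"
```

```text
t 17.32 h 6.6 up 26.4 right 14.9 ang 29.4 r 30.3 F up/left/n [ 1.8 -0.2 -1.6] gw 0.0142
```

Request:
{"op": "jog_arm", "data": {"rows": [{"hand": 0.1, "dx": 0.09, "dy": 0, "dz": 0.13, "ax": 0, "ay": 0, "az": 0}, {"hand": 0.1, "dx": 0.08, "dy": 0, "dz": 0.13, "ax": 0, "ay": 0, "az": 0}, {"hand": 0.1, "dx": 0, "dy": 0, "dz": 0, "ax": 0, "ay": 0, "az": 0}, {"hand": 0.1, "dx": 0, "dy": 0, "dz": 0, "ax": 0, "ay": 0, "az": 0}, {"hand": 0.1, "dx": 0, "dy": 0, "dz": 0, "ax": 0, "ay": 0, "az": 0}]}}

```text
time_s: 17.73
position: [0.4571, -0.3276, 0.1141]
tool_rot: [[-0.738, 0.516, -0.435], [0.356, -0.251, -0.9], [-0.573, -0.819, 0.002]]
ft_force: [0.3, -2.3, -0.5]
grip_width: 0.0143
```

```bash
python3 -c "
from h import *
where()"
```

```text
t 17.73 h 6.6 up 24.7 right 17.6 ang 35.5 r 30.3 F up/left/n [ 0.7 -2.  -1.2] gw 0.0143
```

Request:
{"op": "jog_arm", "data": {"rows": [{"hand": 0.1, "dx": 0.1, "dy": 0, "dz": 0.12, "ax": 0, "ay": 0, "az": 0}, {"hand": 0.1, "dx": 0.1, "dy": 0, "dz": 0.12, "ax": 0, "ay": 0, "az": 0}, {"hand": 0.1, "dx": 0, "dy": 0, "dz": 0, "ax": 0, "ay": 0, "az": 0}, {"hand": 0.1, "dx": 0, "dy": 0, "dz": 0, "ax": 0, "ay": 0, "az": 0}, {"hand": 0.1, "dx": 0, "dy": 0, "dz": 0, "ax": 0, "ay": 0, "az": 0}]}}

```text
time_s: 18.15
position: [0.4545, -0.3291, 0.1128]
tool_rot: [[-0.738, 0.516, -0.435], [0.356, -0.251, -0.9], [-0.573, -0.819, 0.002]]
ft_force: [-0.9, -4.3, -0.7]
grip_width: 0.0141
```

```bash
python3 -c "
from h import *
where()"
```

```text
t 18.15 h 6.6 up 22.6 right 20.1 ang 41.6 r 30.2 F up/left/n [ 0.5 -4.3 -1.2] gw 0.0141
```

Request:
{"op": "jog_arm", "data": {"rows": [{"hand": 0.1, "dx": 0.11, "dy": 0, "dz": 0.11, "ax": 0, "ay": 0, "az": 0}, {"hand": 0.1, "dx": 0.11, "dy": 0, "dz": 0.11, "ax": 0, "ay": 0, "az": 0}, {"hand": 0.1, "dx": 0, "dy": 0, "dz": 0, "ax": 0, "ay": 0, "az": 0}, {"hand": 0.1, "dx": 0, "dy": 0, "dz": 0, "ax": 0, "ay": 0, "az": 0}, {"hand": 0.1, "dx": 0, "dy": 0, "dz": 0, "ax": 0, "ay": 0, "az": 0}]}}

```text
time_s: 18.57
position: [0.4522, -0.3301, 0.1118]
tool_rot: [[-0.738, 0.516, -0.435], [0.356, -0.251, -0.9], [-0.574, -0.819, 0.001]]
ft_force: [0.4, -3.6, 1.2]
grip_width: 0.0147
```

```bash
python3 -c "
from h import *
where()"
```

```text
t 18.57 h 6.6 up 20.6 right 22.0 ang 46.9 r 30.2 F up/left/n [ 2.2 -3.1 -0.2] gw 0.0147
```

Request:
{"op": "jog_arm", "data": {"rows": [{"hand": 0.1, "dx": 0.12, "dy": 0, "dz": 0.1, "ax": 0, "ay": 0, "az": 0}, {"hand": 0.1, "dx": 0.12, "dy": 0, "dz": 0.1, "ax": 0, "ay": 0, "az": 0}, {"hand": 0.1, "dx": 0, "dy": 0, "dz": 0, "ax": 0, "ay": 0, "az": 0}, {"hand": 0.1, "dx": 0, "dy": 0, "dz": 0, "ax": 0, "ay": 0, "az": 0}, {"hand": 0.1, "dx": 0, "dy": 0, "dz": 0, "ax": 0, "ay": 0, "az": 0}]}}

```text
time_s: 18.98
position: [0.4494, -0.3311, 0.1103]
tool_rot: [[-0.738, 0.516, -0.435], [0.356, -0.251, -0.9], [-0.573, -0.819, 0.001]]
ft_force: [-1.1, -5.7, 0.9]
grip_width: 0.0143
```

```bash
python3 -c "
from h import *
where()"
```

```text
t 18.98 h 6.6 up 18.1 right 24.1 ang 53.1 r 30.1 F up/left/n [ 1.7 -5.6 -0.1] gw 0.0143
```

Request:
{"op": "jog_arm", "data": {"rows": [{"hand": 0.1, "dx": 0.13, "dy": 0, "dz": 0.09, "ax": 0, "ay": 0, "az": 0}, {"hand": 0.1, "dx": 0.13, "dy": 0, "dz": 0.08, "ax": 0, "ay": 0, "az": 0}, {"hand": 0.1, "dx": 0, "dy": 0, "dz": 0, "ax": 0, "ay": 0, "az": 0}, {"hand": 0.1, "dx": 0, "dy": 0, "dz": 0, "ax": 0, "ay": 0, "az": 0}, {"hand": 0.1, "dx": 0, "dy": 0, "dz": 0, "ax": 0, "ay": 0, "az": 0}]}}

```text
time_s: 19.4
position: [0.4467, -0.3317, 0.1088]
tool_rot: [[-0.738, 0.516, -0.435], [0.356, -0.251, -0.9], [-0.573, -0.819, 0.001]]
ft_force: [-0.2, -4.9, 1.6]
grip_width: 0.0144
```

```bash
python3 -c "
from h import *
where()"
```

```text
t 19.4 h 6.6 up 15.4 right 25.8 ang 59.2 r 30.1 F up/left/n [ 2.5 -4.5  0.2] gw 0.0144
```

Request:
{"op": "jog_arm", "data": {"rows": [{"hand": 0.1, "dx": 0.14, "dy": 0, "dz": 0.07, "ax": 0, "ay": 0, "az": 0}, {"hand": 0.1, "dx": 0.14, "dy": 0, "dz": 0.07, "ax": 0, "ay": 0, "az": 0}, {"hand": 0.1, "dx": 0, "dy": 0, "dz": 0, "ax": 0, "ay": 0, "az": 0}, {"hand": 0.1, "dx": 0, "dy": 0, "dz": 0, "ax": 0, "ay": 0, "az": 0}, {"hand": 0.1, "dx": 0, "dy": 0, "dz": 0, "ax": 0, "ay": 0, "az": 0}]}}

```text
time_s: 19.82
position: [0.444, -0.332, 0.1071]
tool_rot: [[-0.738, 0.516, -0.435], [0.356, -0.251, -0.9], [-0.573, -0.819, 0.001]]
ft_force: [-0.5, -6.0, 1.5]
grip_width: 0.0145
```

```bash
python3 -c "
from h import *
where()"
```

```text
t 19.82 h 6.6 up 12.6 right 27.2 ang 65.2 r 30.0 F up/left/n [ 2.6 -5.6 -0.1] gw 0.0145
```

Request:
{"op": "jog_arm", "data": {"rows": [{"hand": 0.1, "dx": 0.15, "dy": 0, "dz": 0.06, "ax": 0, "ay": 0, "az": 0}, {"hand": 0.1, "dx": 0.15, "dy": 0, "dz": 0.05, "ax": 0, "ay": 0, "az": 0}, {"hand": 0.1, "dx": 0, "dy": 0, "dz": 0, "ax": 0, "ay": 0, "az": 0}, {"hand": 0.1, "dx": 0, "dy": 0, "dz": 0, "ax": 0, "ay": 0, "az": 0}, {"hand": 0.1, "dx": 0, "dy": 0, "dz": 0, "ax": 0, "ay": 0, "az": 0}]}}

```text
time_s: 20.23
position: [0.4422, -0.332, 0.106]
tool_rot: [[-0.737, 0.517, -0.435], [0.355, -0.25, -0.901], [-0.575, -0.818, 0.001]]
ft_force: [7.7, -3.7, 1.8]
grip_width: 0.0142
```

```bash
python3 -c "
from h import *
import cv2
where()
A=imaging.get_image('top')[160:270,210:350,::-1];cv2.imwrite('pics/t7.png',cv2.resize(A,None,fx=5,fy=5))
for a in (30,40,50,60,70,80):
  print(a,[((proj('top',grip(np.radians(a),h))-[210,160])*5+2).round(0) for h in (.0,.01,.018,.032)])"
```

```text
t 20.23 h 6.6 up 10.6 right 28.0 ang 69.3 r 30.0 F up/left/n [ 8.   0.  -3.5] gw 0.0142
30 [array([349., 279.]), array([342., 288.]), array([337., 296.]), array([328., 309.])]
40 [array([355., 288.]), array([348., 297.]), array([343., 305.]), array([334., 318.])]
50 [array([359., 298.]), array([352., 307.]), array([347., 314.]), array([338., 327.])]
60 [array([361., 307.]), array([355., 316.]), array([350., 324.]), array([340., 337.])]
70 [array([362., 317.]), array([356., 326.]), array([350., 334.]), array([341., 347.])]
80 [array([361., 326.]), array([354., 336.]), array([349., 343.]), array([340., 357.])]
```

View pics/t7.png

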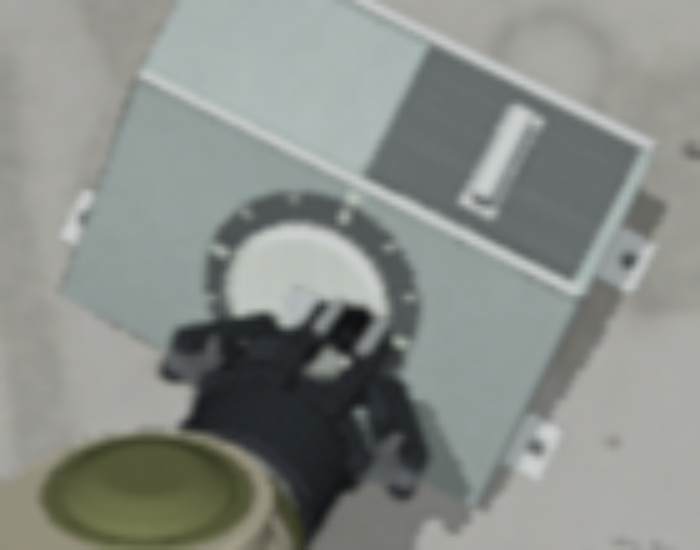

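Request:
{"op": "jog_arm", "data": {"rows": [{"hand": 0.1, "dx": 0.1, "dy": 0, "dz": 0.03, "ax": 0, "ay": 0, "az": 0}, {"hand": 0.1, "dx": 0.05, "dy": 0, "dz": 0.01, "ax": 0, "ay": 0, "az": 0}, {"hand": 0.1, "dx": 0, "dy": 0, "dz": 0, "ax": 0, "ay": 0, "az": 0}, {"hand": 0.1, "dx": 0, "dy": 0, "dz": 0, "ax": 0, "ay": 0, "az": 0}, {"hand": 0.1, "dx": 0, "dy": 0, "dz": 0, "ax": 0, "ay": 0, "az": 0}]}}

```text
time_s: 20.7
position: [0.4418, -0.3319, 0.1058]
tool_rot: [[-0.737, 0.519, -0.434], [0.355, -0.251, -0.901], [-0.576, -0.817, 0.001]]
ft_force: [13.2, -4.2, 2.4]
grip_width: 0.0143
```

```bash
python3 -c "
from h import *
where()"
```

```text
t 20.7 h 6.7 up 10.1 right 28.2 ang 70.2 r 30.0 F up/left/n [12.6  2.  -5.9] gw 0.0143
```

Request:
{"op": "jog_arm", "data": {"rows": [{"hand": 0.1, "dx": 0.1, "dy": 0, "dz": 0.02, "ax": 0, "ay": 0, "az": 0}, {"hand": 0.1, "dx": 0.1, "dy": 0, "dz": 0.02, "ax": 0, "ay": 0, "az": 0}, {"hand": 0.1, "dx": 0, "dy": 0, "dz": 0, "ax": 0, "ay": 0, "az": 0}, {"hand": 0.1, "dx": 0, "dy": 0, "dz": 0, "ax": 0, "ay": 0, "az": 0}, {"hand": 0.1, "dx": 0, "dy": 0, "dz": 0, "ax": 0, "ay": 0, "az": 0}]}}

```text
time_s: 21.12
position: [0.441, -0.3319, 0.1053]
tool_rot: [[-0.736, 0.52, -0.434], [0.354, -0.251, -0.901], [-0.578, -0.816, 0.0]]
ft_force: [20.5, -3.3, 3.0]
grip_width: 0.0147
```

```bash
python3 -c "
from h import *
where()"
```

```text
t 21.12 h 6.7 up 9.3 right 28.5 ang 71.8 r 30.0 F up/left/n [18.  6. -9.] gw 0.0147
```

Request:
{"op": "jog_arm", "data": {"rows": [{"hand": 0.1, "dx": -0.2, "dy": 0, "dz": -0.04, "ax": 0, "ay": 0, "az": 0}, {"hand": 0.1, "dx": -0.2, "dy": 0, "dz": -0.04, "ax": 0, "ay": 0, "az": 0}, {"hand": 0.6, "dx": 0, "dy": 0, "dz": 0, "ax": 0, "ay": 0, "az": 0}, {"hand": 0.6, "dx": 0, "dy": 0, "dz": 0, "ax": 0, "ay": 0, "az": 0}, {"hand": 0.6, "dx": 0, "dy": 0, "dz": 0, "ax": 0, "ay": 0, "az": 0}]}}

```text
time_s: 21.53
position: [0.4415, -0.3308, 0.105]
tool_rot: [[-0.739, 0.515, -0.434], [0.356, -0.248, -0.901], [-0.572, -0.82, -0.001]]
ft_force: [-0.4, 1.1, 1.3]
grip_width: 0.0495
```

```bash
python3 -c "
from h import *
where()"
```

```text
t 21.53 h 6.5 up 9.1 right 27.3 ang 71.6 r 28.7 F up/left/n [0.1 0.8 1.5] gw 0.0495
```

Request:
{"op": "jog_arm", "data": {"rows": [{"hand": 0.6, "dx": 0, "dy": -1, "dz": 0, "ax": 0, "ay": 0, "az": 0}, {"hand": 0.6, "dx": 0, "dy": -2, "dz": 0, "ax": 0, "ay": 0, "az": 0}, {"hand": 0.6, "dx": 0, "dy": -3, "dz": 0, "ax": 0, "ay": 0, "az": 0}, {"hand": 0.6, "dx": 0, "dy": -3, "dz": 0, "ax": 0, "ay": 0, "az": 0}, {"hand": 0.6, "dx": 0, "dy": -3, "dz": 0, "ax": 0, "ay": 0, "az": 0}]}}

```text
time_s: 21.95
position: [0.3788, -0.3005, 0.2041]
tool_rot: [[-0.739, 0.515, -0.434], [0.357, -0.248, -0.901], [-0.571, -0.821, -0.0]]
ft_force: [-0.8, -0.7, 0.2]
grip_width: 0.0512
```

```bash
python3 -c "
from h import *
import cv2
where()
H=np.array([.5179,-.4002,.143]); Rh=np.stack([-bx,-bz,-by],1); rel(H,Rh)
A=imaging.get_image('top')[160:270,210:350,::-1];cv2.imwrite('pics/t8.png',cv2.resize(A,None,fx=5,fy=5))
A=imaging.get_image('side')[150:330,200:440,::-1];cv2.imwrite('pics/s8.png',cv2.resize(A,None,fx=3,fy=3))"
```

```text
t 21.95 h 127.6 up 8.9 right 27.3 ang 71.9 r 28.7 F up/left/n [-0.2 -1.   0.4] gw 0.0512
t 21.95 pos [ 0.3788 -0.3005  0.2041] F [-0.8 -0.7  0.2] gw 0.0512 q [-64.   6. 111.  34.  40.  30.]
 shift in tool axes cm [-10.35  14.64   2.94]  in target axes [-16.86   6.11   2.93]  turn deg [  0.04   0.04 -34.83]
```

View pics/t8.png

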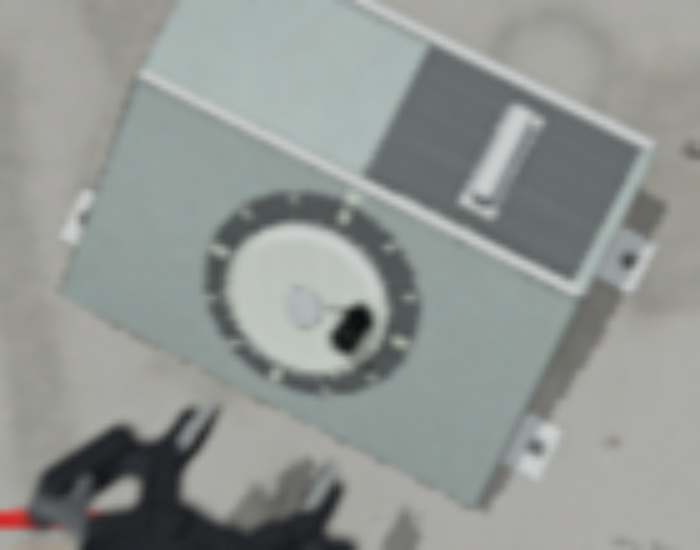

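View pics/s8.png

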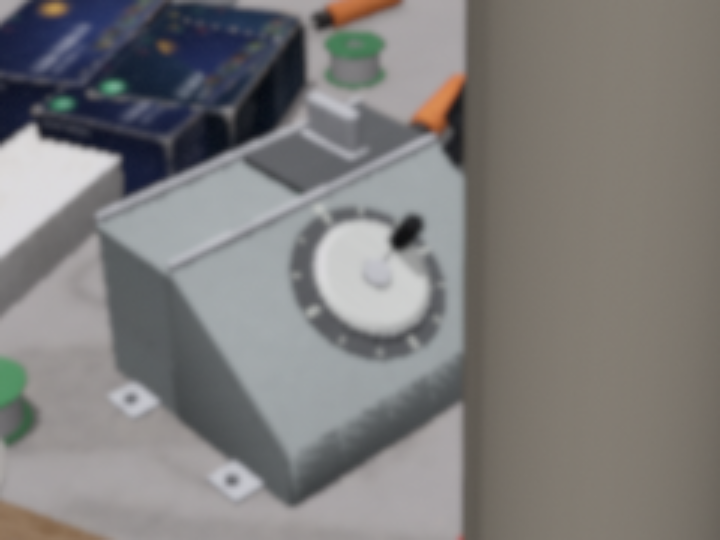

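Request:
{"op": "jog_arm", "data": {"rows": [{"hand": 0.6, "dx": 0, "dy": -1, "dz": 0.6, "ax": 0, "ay": 0, "az": -7}, {"hand": 0.6, "dx": 0, "dy": -1, "dz": 0.6, "ax": 0, "ay": 0, "az": -7}, {"hand": 0.6, "dx": 0, "dy": 0, "dz": 0.6, "ax": 0, "ay": 0, "az": -7}, {"hand": 0.6, "dx": 0, "dy": 0, "dz": 0.6, "ax": 0, "ay": 0, "az": -7}, {"hand": 0.6, "dx": 0, "dy": 0, "dz": 0.5, "ax": 0, "ay": 0, "az": -6.8}]}}

```text
time_s: 22.47
position: [0.3588, -0.323, 0.2201]
tool_rot: [[-0.901, 0.007, -0.433], [0.433, -0.003, -0.901], [-0.007, -1.0, 0.0]]
ft_force: [-0.6, 0.4, 0.5]
grip_width: 0.0512
```

```bash
python3 -c "
from h import *
H=np.array([.5179,-.4002,.215]); Rh=np.stack([-bx,-bz,-by],1); rel(H,Rh)"
```

```text
t 22.47 pos [ 0.3588 -0.323   0.2201] F [-0.6  0.4  0.5] gw 0.0512 q [-56.  15.  86.   0.  78.  59.]
 shift in tool axes cm [-17.68   0.64   0.06]  in target axes [-17.68   0.51   0.03]  turn deg [-0.01  0.11 -0.43]
```

Request:
{"op": "jog_arm", "data": {"rows": [{"hand": 0.6, "dx": -3.5, "dy": 0, "dz": 0, "ax": 0, "ay": 0, "az": -0.4}, {"hand": 0.6, "dx": -3.5, "dy": 0, "dz": 0, "ax": 0, "ay": 0, "az": 0}, {"hand": 0.6, "dx": -3.5, "dy": 0, "dz": 0, "ax": 0, "ay": 0, "az": 0}, {"hand": 0.6, "dx": -3.5, "dy": 0, "dz": 0, "ax": 0, "ay": 0, "az": 0}, {"hand": 0.6, "dx": -3.6, "dy": 0.5, "dz": 0, "ax": 0, "ay": 0, "az": 0}]}}

```text
time_s: 22.88
position: [0.5194, -0.3993, 0.2157]
tool_rot: [[-0.902, 0.006, -0.432], [0.432, -0.001, -0.902], [-0.006, -1.0, -0.001]]
ft_force: [-0.2, -0.3, 0.3]
grip_width: 0.0512
```

Request:
{"op": "jog_arm", "data": {"rows": [{"hand": 0.6, "dx": 0, "dy": 1, "dz": 0, "ax": 0, "ay": 0, "az": 0}, {"hand": 0.6, "dx": 0, "dy": 1, "dz": 0, "ax": 0, "ay": 0, "az": 0}, {"hand": 0.6, "dx": 0, "dy": 1, "dz": 0, "ax": 0, "ay": 0, "az": 0}, {"hand": 0.6, "dx": 0, "dy": 1, "dz": 0, "ax": 0, "ay": 0, "az": 0}, {"hand": 0.6, "dx": 0, "dy": 0, "dz": 0, "ax": 0, "ay": 0, "az": 0}]}}

```text
time_s: 23.3
position: [0.5165, -0.3983, 0.1743]
tool_rot: [[-0.901, 0.003, -0.433], [0.433, 0.001, -0.901], [-0.003, -1.0, -0.002]]
ft_force: [0.2, 0.3, 0.2]
grip_width: 0.051
```

```bash
python3 -c "
from h import *
import cv2
H=np.array([.5179,-.4002,.134]); Rh=np.stack([-bx,-bz,-by],1); rel(H,Rh)
A=imaging.get_image('top')[140:250,230:370,::-1];cv2.imwrite('pics/t9.png',cv2.resize(A,None,fx=5,fy=5))
A=imaging.get_image('side')[130:310,200:440,::-1];cv2.imwrite('pics/s9.png',cv2.resize(A,None,fx=3,fy=3))"
```

```text
t 23.3 pos [ 0.5165 -0.3983  0.1743] F [0.2 0.3 0.2] gw 0.051 q [-48.  34.  62.   0.  84.  68.]
 shift in tool axes cm [-0.19  4.03  0.12]  in target axes [-0.21  4.03  0.11]  turn deg [ 0.12  0.11 -0.15]
```

View pics/t9.png

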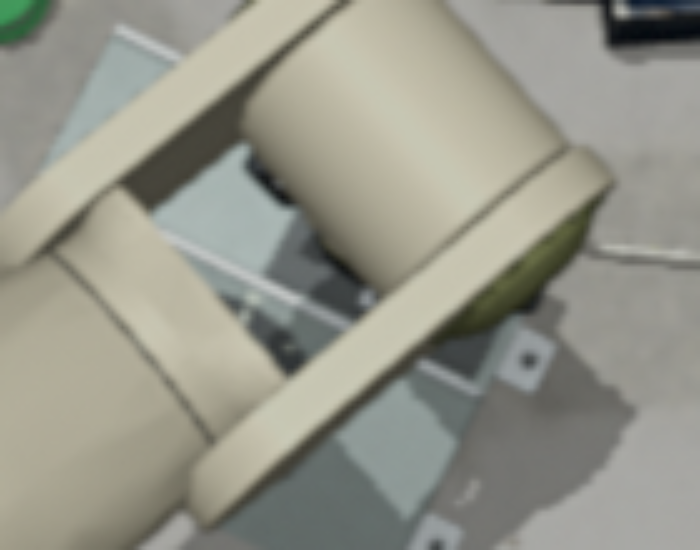

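View pics/s9.png

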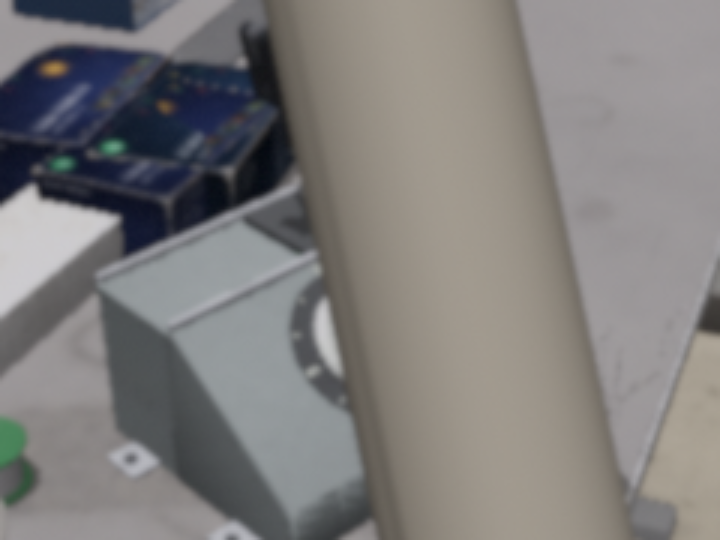

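Request:
{"op": "jog_arm", "data": {"rows": [{"hand": 0.6, "dx": -0.2, "dy": 1.3, "dz": 0.1, "ax": 0, "ay": 0, "az": -0.1}, {"hand": 0.6, "dx": 0, "dy": 1.3, "dz": 0, "ax": 0, "ay": 0, "az": 0}, {"hand": 0.6, "dx": 0, "dy": 0.7, "dz": 0, "ax": 0, "ay": 0, "az": 0}, {"hand": 0.6, "dx": 0, "dy": 0.7, "dz": 0, "ax": 0, "ay": 0, "az": 0}, {"hand": 0.6, "dx": 0, "dy": 0, "dz": 0, "ax": 0, "ay": 0, "az": 0}]}}

```text
time_s: 23.82
position: [0.5191, -0.4008, 0.1353]
tool_rot: [[-0.901, 0.003, -0.433], [0.433, -0.0, -0.901], [-0.003, -1.0, -0.001]]
ft_force: [-0.1, -0.3, -0.7]
grip_width: 0.0512
```

```bash
python3 -c "
from h import *
H=np.array([.5179,-.4002,.134]); Rh=np.stack([-bx,-bz,-by],1); rel(H,Rh)"
```

```text
t 23.82 pos [ 0.5191 -0.4008  0.1353] F [-0.1 -0.3 -0.7] gw 0.0512 q [-48.  37.  65.   0.  79.  68.]
 shift in tool axes cm [ 0.13  0.13 -0.  ]  in target axes [ 0.13  0.13 -0.  ]  turn deg [ 0.06  0.12 -0.18]
```

Request:
{"op": "jog_arm", "data": {"rows": [{"hand": 0.05, "dx": 0, "dy": 0, "dz": 0, "ax": 0, "ay": 0, "az": 0}, {"hand": 0.05, "dx": 0, "dy": 0, "dz": 0, "ax": 0, "ay": 0, "az": 0}, {"hand": 0.05, "dx": 0, "dy": 0, "dz": 0, "ax": 0, "ay": 0, "az": 0}, {"hand": 0.05, "dx": 0, "dy": 0, "dz": 0, "ax": 0, "ay": 0, "az": 0}, {"hand": 0.05, "dx": 0, "dy": 0, "dz": 0, "ax": 0, "ay": 0, "az": 0}], "newtons": 30}}

```text
time_s: 24.23
position: [0.5201, -0.4005, 0.1376]
tool_rot: [[-0.902, 0.006, -0.433], [0.433, -0.002, -0.902], [-0.006, -1.0, -0.001]]
ft_force: [0.8, 4.1, 4.6]
grip_width: 0.0113
```

```bash
python3 -c "
from h import *
H=np.array([.5179,-.4002,.134]); Rh=np.stack([-bx,-bz,-by],1); rel(H,Rh);where()"
```

```text
t 24.23 pos [ 0.5201 -0.4005  0.1376] F [0.8 4.1 4.6] gw 0.0113 q [-48.  36.  64.   0.  79.  68.]
 shift in tool axes cm [0.21 0.36 0.07]  in target axes [0.21 0.36 0.07]  turn deg [ 0.06  0.16 -0.37]
t 24.23 h -24.8 up 110.6 right 55.8 ang 26.8 r 123.9 F up/left/n [1.8 4.1 4.4] gw 0.0113
```

Request:
{"op": "jog_arm", "data": {"rows": [{"hand": 0.05, "dx": 0, "dy": -0.1, "dz": -0.4, "ax": 0, "ay": 0, "az": 0}, {"hand": 0.05, "dx": 0, "dy": 0, "dz": -0.6, "ax": 0, "ay": 0, "az": 0}, {"hand": 0.05, "dx": 0, "dy": 0, "dz": 0, "ax": 0, "ay": 0, "az": 0}, {"hand": 0.05, "dx": 0, "dy": 0, "dz": 0, "ax": 0, "ay": 0, "az": 0}, {"hand": 0.05, "dx": 0, "dy": 0, "dz": 0, "ax": 0, "ay": 0, "az": 0}]}}

```text
time_s: 24.65
position: [0.5242, -0.3918, 0.1377]
tool_rot: [[-0.901, 0.005, -0.433], [0.433, -0.002, -0.901], [-0.006, -1.0, -0.001]]
ft_force: [3.9, 0.2, -4.7]
grip_width: 0.0115
```

```bash
python3 -c "
from h import *
H=np.array([.5179,-.4002,.134]); Rh=np.stack([-bx,-bz,-by],1); rel(H,Rh);where()"
```

```text
t 24.65 pos [ 0.5242 -0.3918  0.1377] F [ 3.9  0.2 -4.7] gw 0.0115 q [-47.  36.  65.   0.  79.  68.]
 shift in tool axes cm [0.21 0.36 1.03]  in target axes [0.2  0.37 1.03]  turn deg [ 0.05  0.15 -0.32]
t 24.65 h -24.7 up 110.6 right 46.2 ang 22.7 r 119.8 F up/left/n [ 0.1  1.9 -5.8] gw 0.0115
```

Request:
{"op": "jog_arm", "data": {"rows": [{"hand": 0.05, "dx": 0, "dy": 0, "dz": -0.8, "ax": 0, "ay": 0, "az": 0}, {"hand": 0.05, "dx": 0, "dy": 0, "dz": -1.5, "ax": 0, "ay": 0, "az": 0}, {"hand": 0.05, "dx": 0, "dy": 0, "dz": -2, "ax": 0, "ay": 0, "az": 0}, {"hand": 0.05, "dx": 0, "dy": 0, "dz": -2, "ax": 0, "ay": 0, "az": 0}, {"hand": 0.05, "dx": 0, "dy": 0, "dz": -1.2, "ax": 0, "ay": 0, "az": 0}]}}

```text
time_s: 25.07
position: [0.5572, -0.3233, 0.1377]
tool_rot: [[-0.902, 0.005, -0.433], [0.433, -0.003, -0.902], [-0.006, -1.0, 0.0]]
ft_force: [4.5, -4.3, -5.9]
grip_width: 0.0112
```

```bash
python3 -c "
from h import *
H=np.array([.5179,-.4002,.134]); Rh=np.stack([-bx,-bz,-by],1); rel(H,Rh);where()"
```

```text
t 25.07 pos [ 0.5572 -0.3233  0.1377] F [ 4.5 -4.3 -5.9] gw 0.0112 q [-41.  35.  67.   0.  78.  75.]
 shift in tool axes cm [0.22 0.37 8.63]  in target axes [0.19 0.37 8.63]  turn deg [-0.03  0.16 -0.35]
t 25.07 h -24.6 up 110.5 right -29.8 ang -15.1 r 114.4 F up/left/n [ 1.5 -1.9 -8.2] gw 0.0112
```

Request:
{"op": "jog_arm", "data": {"rows": [{"hand": 0.05, "dx": 0, "dy": 0, "dz": -0.7, "ax": 0, "ay": 0, "az": 0}, {"hand": 0.05, "dx": 0, "dy": 0, "dz": -0.5, "ax": 0, "ay": 0, "az": 0}, {"hand": 0.05, "dx": 0, "dy": 0, "dz": -0.3, "ax": 0, "ay": 0, "az": 0}, {"hand": 0.05, "dx": 0, "dy": 0, "dz": 0, "ax": 0, "ay": 0, "az": 0}, {"hand": 0.05, "dx": 0, "dy": 0, "dz": 0, "ax": 0, "ay": 0, "az": 0}]}}

```text
time_s: 25.48
position: [0.5634, -0.3103, 0.1376]
tool_rot: [[-0.901, 0.006, -0.433], [0.433, -0.002, -0.901], [-0.006, -1.0, -0.001]]
ft_force: [5.1, 0.2, -6.3]
grip_width: 0.0115
```

```bash
python3 -c "
from h import *
H=np.array([.5179,-.4002,.134]); Rh=np.stack([-bx,-bz,-by],1); rel(H,Rh);where()"
```

```text
t 25.48 pos [ 0.5634 -0.3103  0.1376] F [ 5.1  0.2 -6.3] gw 0.0115 q [-39.  35.  67.   0.  78.  76.]
 shift in tool axes cm [ 0.21  0.36 10.07]  in target axes [ 0.18  0.36 10.07]  turn deg [ 0.04  0.15 -0.33]
t 25.48 h -24.7 up 110.4 right -44.2 ang -21.8 r 118.9 F up/left/n [ 0.1  2.4 -7.8] gw 0.0115
```

Probe for the end stop with a bit more.

Request:
{"op": "jog_arm", "data": {"rows": [{"hand": 0.05, "dx": 0, "dy": 0, "dz": -0.2, "ax": 0, "ay": 0, "az": 0}, {"hand": 0.05, "dx": 0, "dy": 0, "dz": -0.1, "ax": 0, "ay": 0, "az": 0}, {"hand": 0.05, "dx": 0, "dy": 0, "dz": 0, "ax": 0, "ay": 0, "az": 0}, {"hand": 0.05, "dx": 0, "dy": 0, "dz": 0, "ax": 0, "ay": 0, "az": 0}, {"hand": 0.05, "dx": 0, "dy": 0, "dz": 0, "ax": 0, "ay": 0, "az": 0}]}}

```text
time_s: 25.9
position: [0.5635, -0.3102, 0.1377]
tool_rot: [[-0.901, 0.004, -0.434], [0.434, -0.006, -0.901], [-0.006, -1.0, 0.004]]
ft_force: [-0.8, -11.6, -6.0]
grip_width: 0.0111
```

```bash
python3 -c "
from h import *
H=np.array([.5179,-.4002,.134]); Rh=np.stack([-bx,-bz,-by],1); rel(H,Rh);where()"
```

```text
t 25.9 pos [ 0.5635 -0.3102  0.1377] F [ -0.8 -11.6  -6. ] gw 0.0111 q [-39.  35.  67.  -0.  78.  76.]
 shift in tool axes cm [ 0.2   0.4  10.08]  in target axes [ 0.19  0.37 10.08]  turn deg [-0.21  0.06 -0.34]
t 25.9 h -24.6 up 110.5 right -44.3 ang -21.9 r 119.0 F up/left/n [  0.1 -10.8  -7.4] gw 0.0111
```

Request:
{"op": "jog_arm", "data": {"rows": [{"hand": 0.05, "dx": 0, "dy": 0, "dz": 0.2, "ax": 0, "ay": 0, "az": 0}, {"hand": 0.05, "dx": 0, "dy": 0, "dz": 0, "ax": 0, "ay": 0, "az": 0}, {"hand": 0.5, "dx": 0, "dy": 0, "dz": 0, "ax": 0, "ay": 0, "az": 0}, {"hand": 0.5, "dx": 0, "dy": 0, "dz": 0, "ax": 0, "ay": 0, "az": 0}, {"hand": 0.5, "dx": 0, "dy": 0, "dz": 0, "ax": 0, "ay": 0, "az": 0}]}}

```text
time_s: 26.32
position: [0.5631, -0.3097, 0.1382]
tool_rot: [[-0.901, 0.004, -0.433], [0.433, -0.002, -0.901], [-0.005, -1.0, -0.0]]
ft_force: [-0.1, 0.0, 0.2]
grip_width: 0.0424
```

Request:
{"op": "jog_arm", "data": {"rows": [{"hand": 0.5, "dx": 0, "dy": -0.8, "dz": 0, "ax": 0, "ay": 0, "az": 0}, {"hand": 0.5, "dx": 0, "dy": -1.5, "dz": 0, "ax": 0, "ay": 0, "az": 0}, {"hand": 0.5, "dx": 0, "dy": -3, "dz": 0, "ax": 0, "ay": 0, "az": 0}, {"hand": 0.5, "dx": 0, "dy": -3, "dz": 0, "ax": 0, "ay": 0, "az": 0}, {"hand": 0.5, "dx": 0, "dy": -3, "dz": 0, "ax": 0, "ay": 0, "az": 0}]}}

```text
time_s: 26.73
position: [0.5624, -0.3095, 0.253]
tool_rot: [[-0.901, 0.005, -0.433], [0.433, -0.002, -0.901], [-0.005, -1.0, -0.0]]
ft_force: [-0.1, -0.9, -0.6]
grip_width: 0.0429
```

Request:
{"op": "jog_arm", "data": {"rows": [{"hand": 0.5, "dx": 3, "dy": -1, "dz": 0, "ax": 0, "ay": 0, "az": 0}, {"hand": 0.5, "dx": 3, "dy": -1, "dz": 0, "ax": 0, "ay": 0, "az": 0}, {"hand": 0.5, "dx": 3, "dy": -1, "dz": 0, "ax": 0, "ay": 0, "az": 0}, {"hand": 0.5, "dx": 3, "dy": 0, "dz": 0, "ax": 0, "ay": 0, "az": 0}, {"hand": 0.5, "dx": 3, "dy": 0, "dz": 0, "ax": 0, "ay": 0, "az": 0}]}}

```text
time_s: 27.15
position: [0.4261, -0.244, 0.2813]
tool_rot: [[-0.901, 0.006, -0.433], [0.433, -0.003, -0.901], [-0.007, -1.0, 0.0]]
ft_force: [0.0, -0.1, -0.2]
grip_width: 0.0426
```

```bash
python3 -c "
from h import *
import cv2
where()
A=imaging.get_image('top')[100:300,150:450,::-1];cv2.imwrite('pics/t10.png',cv2.resize(A,None,fx=2.6,fy=2.6))
A=imaging.get_image('side')[:,:,::-1];cv2.imwrite('pics/s10.png',A)"
```

```text
t 27.15 h 180.5 up 67.9 right -44.2 ang -33.1 r 81.0 F up/left/n [-0.1 -0.1 -0.2] gw 0.0426
```

View pics/t10.png

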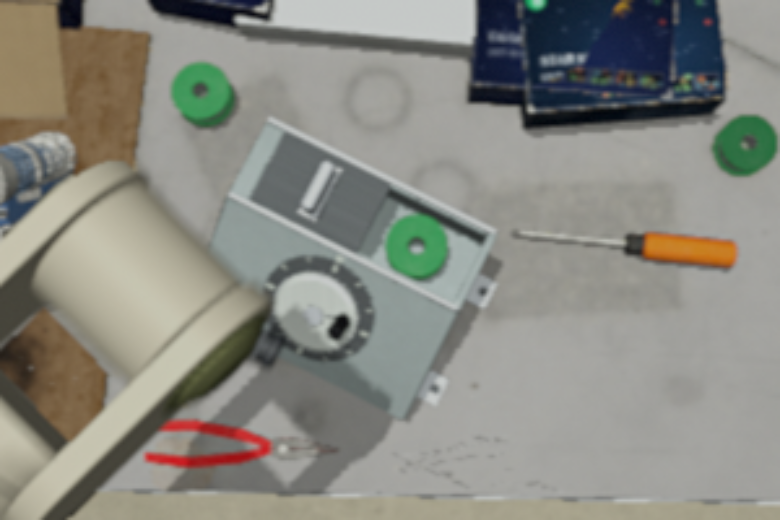

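View pics/s10.png

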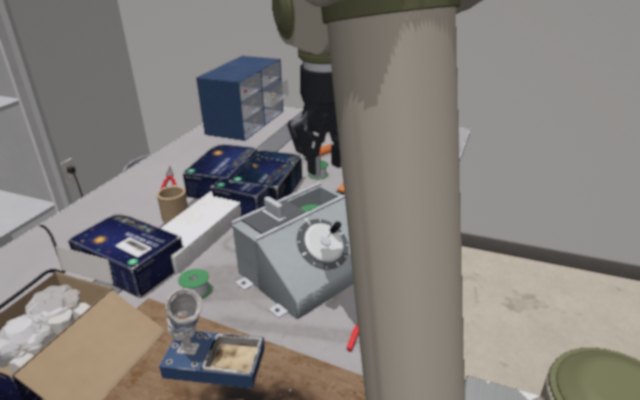

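```bash
python3 -c "
from h import *
a=plane('top',(310.1,189.9),.158);b=plane('top',(273.1-.3,172.3-.3),.158);print(b-a,(b-a)@by,(b-a)@bx)
from rig import job
print(status.observe()['ft_force']);print(job.close_job())"
```

```text
[0.04033669 0.08773799 0.        ] 0.09654794196655737 -0.0018704201109561109
[ 0.17335201 -0.85314921  0.81830745]
the job is handed in; nothing more can be done
None
```

The lockbox is open: I dialled the combination with the gripper on the crank post, slid the hatch fully to the left, let go, and handed the job in at about 27 s.

**What I did**
- **Clockwise:** I passed 4 o'clock once and stopped on it the second time. The arm read 118.8° against 120°.
- **Counter-clockwise:** I passed 9 o'clock once and stopped on it the second time. The arm read -90.8° against -90°.
- **Clockwise again:** the dial blocked at about 67–70°. I pressed on as the force rose 8, 13, 20 N and the crank barely moved.
- **Hatch:** I gripped the handle and slid it until it hit the end stop, where the force jumped to about 11 N with no movement. Then I released it and lifted clear.

**Last checks**
- **Hatch and contents:** the final pictures show the hatch open and the second reel visible inside the box. The arm measured about 10.0 cm of slide; a rough camera estimate gave 9.7 cm, which is within pixel error.
- **9 o'clock stop:** the camera views of the crank suggested up to about 4° off the arm's reading, inside the 10° allowance.
- **Forces and bystanders:** the force on the gripper was near zero at hand-in. The screwdriver, pliers and reel look where they started, judged by eye.

On the way in I had to turn the wrist half a turn, because the first approach ran the last joint to its range limit (-165°). The arm stopped short there and nothing was touched.

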